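# Load charged packs into the power box and close its battery cover

## Task

The battery packs on the charger are full: slide each one along its dock to the open end, lift it off and stand it on its foot in a free nest of the open power box. Then, with the catch swung clear, refit the box's battery cover, tilting its two tongues in under the lip and swinging it down until it lies flat in its recess, and turn the catch fully round, square across the cover's edge. Leave everything else on the bench where it is.

Things in the scene. Friction and masses are not known exactly. Their poses are not given: they have to be found in the camera images.
- charger: Grey three-bay battery charger fixed to the bench; mm, own axes. Origin: bench level, centre of its deck. Deck 235 (x) x 150 (y), top at z 20; housing 52 high behind it, y 75 to 115. Three T-slot docks along y at x = -72, 0, 72. A pack fully home has its centre at y = 30; it can be lifted only once its centre has been slid towards -y to beyond y = -28. Past the rails the deck is open to y = -75.
- dock_rails (a point): Middle of the open end of the dock rails, at their top (charger frame 0, 4, 32 mm). The rails run from here 70 mm towards +y. Each slot is 42 wide and 8 high inside, under lips 4 thick that leave a 28 gap for the pack's neck.
- powerbox: Grey portable power box, lying open, fixed; mm, own axes. Origin: bench level, centre of the battery bay. Outside: x -145 to 145, y -80 to 95. Cover recess: ledge at z 57 all round the bay; recess x -128 to 128, y -60 (back wall under the lip) to 62.5; rims at both ends and on the +y side 61 high. Cover seated: its origin at x within 3 of 0, y 4 to 8.5, z 57.
- bay_floor (a point): Centre of the battery bay's floor (box frame 0, 0, 6 mm). Bay 240 (x) x 96 (y). Three nests, 48 (x) x 96 (y), centred at box x = -72, 0, 72, y = 0, parted by floor ribs 10 high and 24 wide. A pack stands in a nest with its length along y, either way round.
- lip_edge (a point): Middle of the lower front edge of the box's overhanging lip (box frame 0, -51, 64 mm). The lip runs the whole length of the box along x, on its -y side; it overhangs the recess by 9 (y -60 to -51), underside z 64, top z 69. Ledge below it at z 57.
- cover: Battery cover, grey plastic plate 250 (x) x 108 (y) x 4 mm, starts flat on the bench between charger and box, grip up. Origin: centre of the plate's underside. Two tongues, 60 wide, 4 thick, centred x = -75 and 75, stick out of the -y edge to y = -64. On top at the centre a black grip rib 70 (x) x 16 (y), its top at z 28. About 0.22 kg.
- catch (a joint): Steel swivel catch on the box's +y rim, rad. 0 = arm along box +x (off the cover); grows clockwise seen from above; 1.57 (end stop) = arm square across the cover's edge, pointing to box -y. Pivot at box x 0, y 78 mm. Arm 13 wide, z 63.5 to 70.5 above the bench, reaches 46 from the pivot. Friction about 0.06 Nm; stays where left.
- catch_post (a point): Top centre of the catch's black round post: 12 mm diameter, 24 tall above the arm, top 94.5 above the bench, 40 from the pivot along the arm.
- pack1: Black slide-on battery pack, in a dock of the charger at the start (may be absent). mm, own axes: body 46 (x) x 88 (y), from z 13.5 to 47.5; below it a grey T-foot: neck 24 wide, then at the bottom a flange 38 (x) x 64 (y) x 6 thick. Origin: centre of the flange's underside. Length along the slot. About 0.26 kg.
- pack2: Black slide-on battery pack, in a dock of the charger at the start (may be absent). mm, own axes: body 46 (x) x 88 (y), from z 13.5 to 47.5; below it a grey T-foot: neck 24 wide, then at the bottom a flange 38 (x) x 64 (y) x 6 thick. Origin: centre of the flange's underside. Length along the slot. About 0.26 kg.
- pack3: Black slide-on battery pack, in a dock of the charger at the start (may be absent). mm, own axes: body 46 (x) x 88 (y), from z 13.5 to 47.5; below it a grey T-foot: neck 24 wide, then at the bottom a flange 38 (x) x 64 (y) x 6 thick. Origin: centre of the flange's underside. Length along the slot. About 0.26 kg.
- powerbank: Bystander: black power bank, 75 x 150 x 36, lying flat (mm). Leave where it is.
- multimeter: Bystander: yellow handheld multimeter, 85 x 165 x 36, lying flat (mm). Leave where it is.
- carton_tray: Bystander: open cardboard tray, 110 x 150 x 60 (mm). Leave where it is.
- parts_tray: Bystander: open black plastic tray, 110 x 160 x 50 (mm). Leave where it is.
- jar: Bystander: open glass jar, 76 across, 100 tall (mm). Leave where it is.
- screwdriver: Bystander: screwdriver, 200 long, lying on the bench (mm). Leave where it is.
- tape_roll: Bystander: white roll of tape lying flat, 90 across, 22 high (mm). Leave where it is.
- spray_can: Bystander: blue spray can, 56 across, 160 tall (mm). Leave where it is.
Things that resemble listed ones, but are neither listed nor needed, are in the scene too. Leave any pink or yellow look-alike of the pack1 alone.

How it is judged:
On the way, in this order (a step that is already met when the one before it is completed fails the run):
1. every pack stands down in a nest of the power box (x of pack1 in the frame of powerbox between -0.085 and 0.085 m and y of pack1 in the frame of powerbox between -0.02 and 0.02 m and z of pack1 in the frame of powerbox between 0.002 and 0.01 m and angle between each of pack1, pack2, pack3's own z axis and vertical below 0.08 rad and x of pack2 in the frame of powerbox between -0.085 and 0.085 m and y of pack2 in the frame of powerbox between -0.02 and 0.02 m and z of pack2 in the frame of powerbox between 0.002 and 0.01 m and x of pack3 in the frame of powerbox between -0.085 and 0.085 m and y of pack3 in the frame of powerbox between -0.02 and 0.02 m and z of pack3 in the frame of powerbox between 0.002 and 0.01 m), for 0.2 s.
2. the cover lies flat in its recess, tongues under the lip (x of cover in the frame of powerbox between -0.008 and 0.008 m and y of cover in the frame of powerbox between 0 and 0.012 m and z of cover in the frame of powerbox between 0.053 and 0.0595 m and angle between cover's own z axis and vertical below 0.035 rad and angle between the x axis of cover and the x axis of powerbox, either way round below 0.05 rad), for 0.2 s.
3. the catch is turned square across the cover's edge (value of joint catch above 1.3 rad), for 0.2 s.
At the end, for the whole second after the job is handed in: Every pack present stands upright in a nest (foot on the bay floor within 4 mm, within 5 degrees), the cover lies flat in its recess (within 2.5 mm of the ledge, 2 degrees) with its tongues under the lip, the catch is turned past 1.3 rad, and all is at rest (all of step 1 and all of step 2 and value of joint catch above 1.3 rad and linear speed of each of pack1, pack2, pack3, cover below 0.02 m/s); the robot touches nothing.
It fails at once if a bystander is pushed more than 3 cm from its place (distance of any of powerbank, multimeter, carton_tray, parts_tray, jar, screwdriver, tape_roll, spray_can from where it was at the start of the episode above 0.03 m).
Of pack1, pack2, pack3 only 2 to 3 are there at a start; the rules pass over those that are not, and their reading is None.
At some moment in a run one of cover may be knocked a few centimetres aside while the robot is not near it.
Once in a run the grip may slacken for a moment while it holds something.
It also fails if it takes over 210 s, if anything falls off the work surface, if the arm or the gripper's body presses on something with over 40 N, if the wrist force passes 120 N, or if a joint passes its speed limit or range.

## Robot

A 7-joint arm with a two-finger parallel gripper is mounted at the origin on the work surface. World frame = base frame: x ahead of the robot, y to its left, z up, the work surface at z = 0. Lengths are in m, angles in rad, forces in N, time in s.
With the tool pointing down it reaches from about 0.4 to 0.85 m from the base axis. Payload 10.4 kg.
Tool frame: the origin (TCP) lies on the centre line of the jaws, within the pads' length; the fingertips stand 14 mm ahead of it and the grasp point (between the pads) lies 5 mm behind it (tip_reach is the z of the fingertips in the tool frame, in m); z points along the fingers, x is the direction in which the jaws open and shut, and the axes are right-handed (so a half turn about z gives the same grasp; the last joint's range is limited). The gripper opens to 87 mm and grips with 3 to 60 N. Pads are 19 mm wide; open, the fingers measure 117 mm over their backs; the gripper's body (75 mm by 190 mm) begins 51 mm behind the grasp point.
Start: joints at [-1.216, 0.332, -0.065, 1.46, 0.022, 1.35, -0.088], TCP at [0.231, 0.581, 0.237] pointing down, gripper open.
Joint ranges: [-2.6, 2.6], [-0.5, 2.12], [-1.47, 1.34], [0.16, 2.42], [-1.27, 4.41], [0.06, 2.06], [-2.6, 2.6]. Speed limits (rad/s): [2.22, 2.22, 2.79, 2.79, 3.14, 3.14, 3.14].

## Interface

Orientations are given as a unit quaternion [x, y, z, w].
In Python, from bench import * gives the robot as it stands.
- The arm moves only by the tool carry_out, never from a script. Its argument "rows" is a list of rows, each a list of 5 numbers: the closure, from -1 (fully open) to 1 (shut), so that 0 is half open, then the shift along the tool's x, y, z in units of 30 mm (1.0 is 30 mm), then the turn about the tool's z in units of 5 degrees (1.0 is 5 degrees). In form: [[jaw, x, y, z, turn], ...]. A call has 1 to 20 rows; each row shifts and turns the pose as measured when the row begins, along the tool's axes as they then stand; what a row does not reach is not made up. A row lasts 1/12 s, in which the tool goes at most 41.7 mm and 7.16 degrees, less where a joint would pass 70% of its speed; a pose out of reach is approached as far as the arm can. A call is refused whole if a number of a shift passes 1 or a number of a turn 1, either way. A call with a gripper value outside its range is refused whole. The fingers move at their own pace and stop on an object; "force" is the grip in N (left out, the last holds). Time passes only in rows, so rows that do not move let the fingers close. It gives the time, the measured TCP pose, the force and the opening at its end, in the units of the state.
- read_state(): the state, without advancing time (a new reading comes with each control period).
- camera(name): name is "scene" or "top"; returns the picture (420x560x3 uint8, blue, green, red); there is no depth.
- camera_info(name): a dict with "fx", "fy", "cx", "cy" (pixels), "extrinsics" (4x4, takes a point from camera to world coordinates). Camera axes: x right, y down, z forward; pixel columns grow to the right and rows downward; lengths in m; the calibration is good to about 2 mm. A picture is of the moment at which its call begins. camera_info takes no time and is no camera call.
- close_job(): hands the job in, once; it reports no verdict.
Trained networks look in the newest picture that a camera, given by its name, has taken for a name from the list of things; names that differ only in an ending like _2 or _b are one class to them, and where a whole thing is asked for, a point or a joint stands for the part that bears it (a point fixed in the world has none). Each returns a list of dicts, best first, with "conf" (0 to 1); they miss things now and then, are a little off and sometimes report something else, mostly with a low value. They report only what shows in the picture. A call takes as long as a camera call. They do not tell look-alikes from the thing itself.
- recognise(query, camera): "box" ([centre column, centre row, width, height] in pixels, round what is visible of it).
- silhouettes(query, camera): "mask" (420x560 bool, what is visible of it) and "box" ([centre column, centre row, width, height] in pixels, round what is visible of it).
- pinpoint(query, camera): "xy" ([column, row] in pixels: a listed point, or the origin of a listed thing).
The state is a dict: "time": time; "joint_positions": joint angles; "joint_vel": joint speeds; "joint_torque": joint torques, N m; "ee_pos": TCP position; "eef_rot": TCP orientation; "ft_force": force on the tool from outside, world axes, zero at the start; "torque": the same for the moment, N m; "width": finger opening in m.
Only numpy, scipy, OpenCV 4.12 (cv2) and the standard library are available. Lean on these libraries where they do the work, as an engineer would, in place of code of your own. Each camera call takes 0.05 s, during which the arm holds its last target. There are 200 camera calls.

## Working session

There is one attempt and no reset: what is moved stays moved. The work goes in short steps, Python scripts to look and compute and a tool call to move; the robot and the scene stay as the last step left them, time stands still between calls to the robot, and variables do not carry over. Pictures are saved under pics/ and viewed, about 12 in all and at most 16, crops included, and the job is handed in when it is done.

Besides the shell and the picture viewer there is one more tool, called after ">>>" in YAML: its name, and indented under it one key for each argument. carry_out: Moves the arm, as the interface text tells. Its arguments: {"type":"object","properties":{"rows":{"type":"array","items":{"type":"array","items":{"type":"number"}}},"force":{"type":"number"}},"required":["rows"]}

```bash
mkdir -p pics; ls
python3 - <<'E'
from bench import *
import cv2
s=read_state();print({k:(v if not hasattr(v,'__len__') else [round(float(x),3) for x in v]) for k,v in s.items()})
for n in("scene","top"):
    cv2.imwrite(f"pics/{n}0.png",camera(n));i=camera_info(n);print(n,i)
E
```

```text
pics
{'time': 0.0, 'joint_positions': [-1.216, 0.333, -0.065, 1.461, 0.022, 1.35, -0.088], 'joint_vel': [-0.001, 0.001, -0.0, 0.001, -0.001, 0.0, -0.001], 'joint_torque': [-0.0, -62.327, 0.025, -38.989, -0.061, 0.04, 0.0], 'ee_pos': [0.23, 0.581, 0.236], 'eef_rot': [0.827, 0.562, -0.001, 0.0], 'ft_force': [-0.278, -0.223, -0.309], 'torque': [0.023, 0.008, -0.049], 'width': 0.08713273983146716}
scene {'fx': 392.1281059508312, 'fy': 392.1281059508312, 'cx': 286.80524174388336, 'cy': 210.854698844944, 'extrinsics': array([[-0.76856185,  0.53616041, -0.34906261,  0.89233501],
       [ 0.63958647,  0.63063688, -0.43957511,  0.48394475],
       [-0.01555101, -0.56109638, -0.82760439,  0.94834799],
       [ 0.        ,  0.        ,  0.        ,  1.        ]])}
top {'fx': 452.2316094187188, 'fy': 452.2316094187188, 'cx': 271.2042047729809, 'cy': 214.4953676952877, 'extrinsics': array([[-0.02883101, -0.99195384,  0.12327353,  0.31139174],
       [-0.99948199,  0.02684358, -0.01775304,  0.02459204],
       [ 0.01430109, -0.12372151, -0.99221392,  1.63883871],
       [ 0.        ,  0.        ,  0.        ,  1.        ]])}
```

View pics/scene0.png

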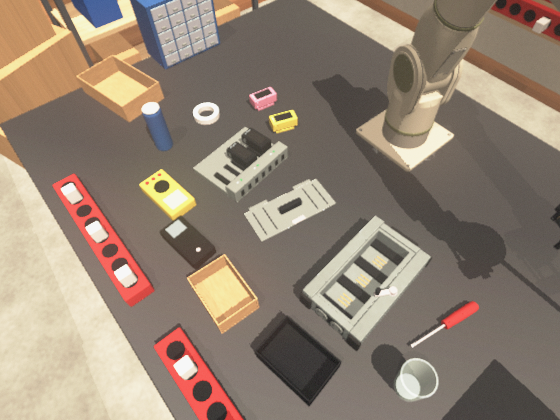

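View pics/top0.png

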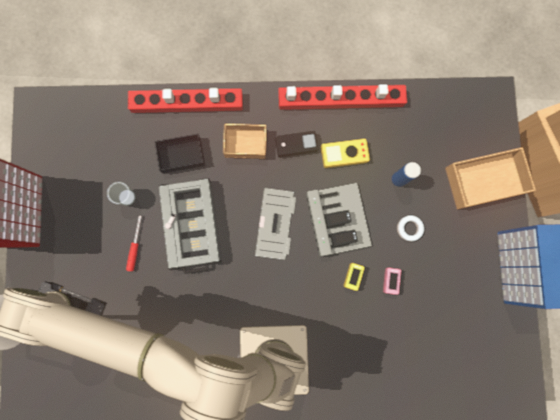

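```bash
cat > h.py <<'E'
from bench import *
import numpy as np, cv2
from scipy.optimize import least_squares
def ray(cam,px):
    i=camera_info(cam);E=i["extrinsics"]
    d=E[:3,:3]@np.array([(px[0]-i["cx"])/i["fx"],(px[1]-i["cy"])/i["fy"],1.])
    return E[:3,3],d
def atz(cam,px,z):
    o,d=ray(cam,px);return (o+d*(z-o[2])/d[2])
def tri(a,b):
    (o1,d1),(o2,d2)=ray("top",a),ray("scene",b)
    A=np.stack([d1,-d2],1);t=np.linalg.lstsq(A,o2-o1,rcond=None)[0]
    p,q=o1+d1*t[0],o2+d2*t[1];return (p+q)/2,np.linalg.norm(p-q)
def proj(cam,P):
    i=camera_info(cam);E=np.linalg.inv(i["extrinsics"]);c=np.atleast_2d(P)@E[:3,:3].T+E[:3,3]
    return np.stack([c[:,0]/c[:,2]*i["fx"]+i["cx"],c[:,1]/c[:,2]*i["fy"]+i["cy"]],1)
def place(p,m):  # p=(x,y,yaw) m: model pts (m)
    c,s=np.cos(p[2]),np.sin(p[2]);m=np.atleast_2d(m)
    return np.stack([p[0]+c*m[:,0]-s*m[:,1],p[1]+s*m[:,0]+c*m[:,1],m[:,2]],1)
def fit(obs,p0):  # obs: list (cam,model_mm,px)
    f=lambda p:np.concatenate([proj(c,place(p,np.array(m)/1000.))[0]-px for c,m,px in obs])
    r=least_squares(f,p0,loss="soft_l1");return r.x,np.abs(r.fun).reshape(-1,2).max(1).round(1)
def crop(cam,x,y,w,h,k,name,img=None):
    im=camera(cam) if img is None else img
    cv2.imwrite(f"pics/{name}.png",cv2.resize(im[y:y+h,x:x+w],None,fx=k,fy=k,interpolation=cv2.INTER_CUBIC))
E
python3 - <<'E'
from h import *
ims={n:camera(n) for n in("top","scene")}
for q in "charger dock_rails powerbox bay_floor lip_edge cover catch_post pack1".split():
    r={n:[(np.round(d["xy"],1).tolist(),round(d["conf"],2)) for d in pinpoint(q,n)[:5]] for n in ims}
    print(q,r)
    if r["top"] and r["scene"]:
        p,e=tri(r["top"][0][0],r["scene"][0][0]);print("   ",p.round(4),round(e,4))
a=cv2.resize(ims["top"][165:285,150:390],None,fx=3.3,fy=3.3,interpolation=cv2.INTER_CUBIC)
cv2.imwrite("pics/topc.png",a)
crop("scene",185,90,260,260,2.3,"scc",ims["scene"])
E
```

```text
charger {'top': [([341.0, 218.0], 0.96), ([206.4, 217.3], 0.39)], 'scene': [([235.0, 161.8], 0.59)]}
    [ 0.498  -0.2612  0.0098] 0.0102
dock_rails {'top': [([342.1, 218.0], 0.86), ([203.7, 220.7], 0.75)], 'scene': [([232.8, 154.4], 0.59)]}
    [ 0.4969 -0.2617  0.0425] 0.0169
powerbox {'top': [], 'scene': [([223.9, 298.1], 0.68), ([365.5, 278.6], 0.59), ([169.4, 195.9], 0.51)]}
bay_floor {'top': [([192.8, 224.1], 0.56)], 'scene': [([364.5, 276.0], 0.93), ([163.4, 148.2], 0.28)]}
    [0.4837 0.2768 0.0316] 0.0016
lip_edge {'top': [([205.3, 222.1], 0.98)], 'scene': [([348.8, 256.3], 0.84), ([364.0, 277.1], 0.17)]}
    [0.488  0.2248 0.0663] 0.0059
cover {'top': [([272.4, 222.3], 0.85), ([335.7, 220.5], 0.47)], 'scene': [([292.0, 209.3], 0.78), ([224.2, 297.2], 0.42), ([406.6, 388.3], 0.32)]}
    [ 0.4841 -0.0073  0.0143] 0.0018
catch_post {'top': [([174.2, 211.7], 0.56)], 'scene': [([378.5, 288.6], 0.74), ([294.4, 208.5], 0.53), ([257.4, 151.5], 0.53)]}
    [0.5176 0.332  0.1056] 0.0106
pack1 {'top': [([336.1, 218.5], 0.71), ([389.2, 280.6], 0.64), ([350.7, 275.7], 0.6), ([338.2, 238.7], 0.52)], 'scene': [([263.4, 103.5], 0.82), ([257.0, 149.6], 0.81), ([284.5, 129.1], 0.75), ([236.8, 160.1], 0.68)]}
    [ 0.4507 -0.1846  0.2724] 0.0354
```

View pics/topc.png

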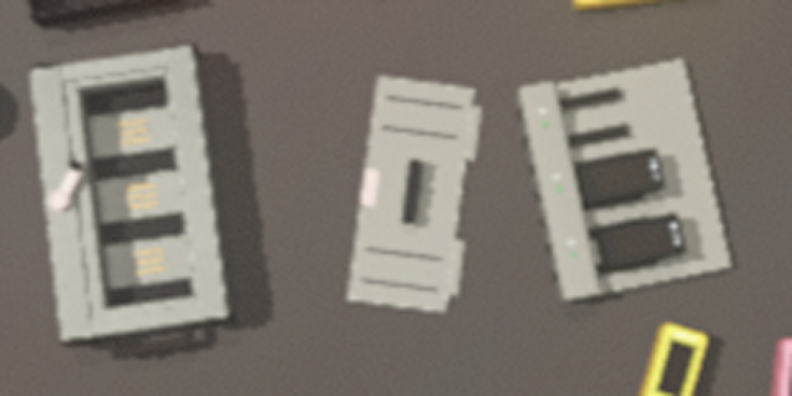

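View pics/scc.png

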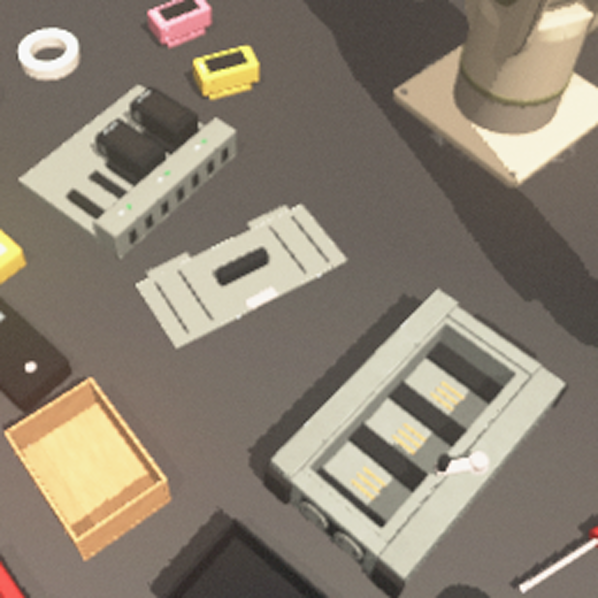

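Run:
```python
from h import *
def T(m,x,y):return("top",m,(x/3.3+150-.35,y/3.3+165-.35))
def S(m,x,y):return("scene",m,(x/2.3+185-.3,y/2.3+90-.3))
ch=[T((117.5,-75,20),684,60),T((-117.5,-75,20),733,267),T((117.5,115,52),519,87),T((-117.5,115,52),563,300),T((117.5,75,52),556,82),T((-117.5,75,52),600,290),
S((117.5,-75,20),20,180),S((-117.5,-75,20),140,86),S((117.5,115,52),122,228),S((-117.5,115,52),237,130),S((-117.5,75,52),215,119)]
bx=[T((145,95,61),30,70),T((-145,95,61),62,341),T((145,-80,69),193,46),T((-145,-80,69),228,318),S((145,95,61),400,580),S((-145,95,61),565,385),S((145,-80,69),272,465),S((-145,-80,69),438,292)]
cv=[T((125,54,4),378,76),T((-125,54,4),348,300),T((125,-54,4),473,90),T((-125,-54,4),445,311),S((125,54,4),178,347),S((-125,54,4),346,260),S((125,-54,4),138,285),S((-125,-54,4),301,206)]
for n,o,p in(("ch",ch,(.5,-.25,.2)),("bx",bx,(.485,.28,.1)),("cv",cv,(.48,0,-.1))):
    for sel in("top","scene",None):
        r,e=fit([q for q in o if sel in(None,q[0])],p);print(n,sel,r.round(4),e)
# pack top corners rough: heights check
for a,b,nm in(((660,152),(0,0),''),):pass
for nm,t,s in(("postTop",(76,168),(443,460)),("pivotend",(64,200),(480,462))):
    print(nm,tri((t[0]/3.3+149.7,t[1]/3.3+164.7),(s[0]/2.3+184.7,s[1]/2.3+89.7)))
```

```text
ch top [ 0.4933 -0.2665  0.1664] [0.3 0.6 0.2 0.3 0.8 1. ]
ch scene [ 0.4902 -0.2675  0.1841] [0.3 0.6 4.2 0.9 1.4]
ch None [ 0.4923 -0.2668  0.1713] [0.1 0.3 0.3 0.6 0.4 1.4 0.5 0.3 4.7 0.7 0.6]
bx top [0.486  0.2786 0.1139] [0.3 0.1 0.2 0.4]
bx scene [0.4879 0.2784 0.1162] [1.2 0.4 1.4 0.6]
bx None [0.4869 0.2785 0.1155] [0.3 0.3 0.2 0.7 1.5 0.7 1.6 0.7]
cv top [ 0.4824 -0.0148 -0.1584] [0.2 0.2 0.4 0.5]
cv scene [ 0.48   -0.0186 -0.1537] [0.7 0.9 0.9 1. ]
cv None [ 0.4813 -0.0165 -0.1561] [0.3 0.4 0.6 0.7 1.4 1.1 0.8 0.6]
postTop (array([0.51011565, 0.33470293, 0.08842776]), np.float64(0.0029511516667186295))
pivotend (array([0.47686085, 0.35432724, 0.07020173]), np.float64(0.004698101322268477))
```

>>> carry_out:
  rows:
    - [0,0,0,0,1]
    - [0,0,0,0,1]
    - [0,0,0,0,1]
    - [0,0,0,0,1]
    - [0,0,0,0,1]
    - [0,0,0,0,1]
    - [0,0,0,0,1]
    - [0,0,0,0,1]
    - [0,0,0,0,1]
    - [0,0,0,0,1]
    - [0,0,0,0,1]
    - [0,0,0,0,1]
    - [0,0,0,0,0.4]
  force: 15

```text
time: 2.08
ee_pos: [0.2305, 0.5809, 0.2366]
eef_rot: [1.0, 0.029, -0.0, -0.0]
ft_force: [-0.8, 0.3, -0.4]
width: 0.0435
```

```bash
cat >> h.py <<'E'
BOX=np.array([.4866,.2785,.115]);CH=np.array([.4925,-.2667,.1695])
def go(p,yaw=None):
    "units of shift (tool axes after turn) and turn to bring TCP to p (m), tool x at yaw (rad, mod pi)"
    s=read_state();q=np.array(s["eef_rot"]);P=np.array(s["ee_pos"])
    from scipy.spatial.transform import Rotation as R
    X=R.from_quat(q).as_matrix()[:,0];cur=np.arctan2(X[1],X[0])
    t=0 if yaw is None else (yaw-cur+np.pi/2)%np.pi-np.pi/2
    a=cur+t;d=np.array(p)-P;c,n=np.cos(a),np.sin(a)
    sh=np.array([d[0]*c+d[1]*n,d[0]*n-d[1]*c,-d[2]])/.03
    print("t",round(s["time"],2),"tcp",P.round(4),"yaw",round(cur,4),"w",round(s["width"],4),"F",np.round(s["ft_force"],1),"| turn",round(-np.degrees(t)/5,2),"shift",sh.round(2))
def bpt(x,y,z):return place(BOX,np.array([x,y,z])/1000.)[0]
def cpt(x,y,z):return place(CH,np.array([x,y,z])/1000.)[0]
E
python3 - <<'E'
from h import *
a=.69
print(bpt(40*np.cos(a),78-40*np.sin(a),94.5))
go([.511,.335,.13],.115)
E
```

```text
[0.51121745 0.3342314  0.0945    ]
t 2.08 tcp [0.2305 0.5809 0.2366] yaw 0.0584 w 0.0435 F [-0.8  0.3 -0.4] | turn -0.65 shift [8.35 9.22 3.55]
```

>>> carry_out:
  rows:
    - [0,0,0,0,-0.65]
    - [0,0.9,1,0,0]
    - [0,0.9,1,0,0]
    - [0,0.9,1,0,0]
    - [0,0.9,1,0,0]
    - [0,0.9,1,0,0]
    - [0,0.9,1,0,0]
    - [0,0.9,1,0,0]
    - [0,0.9,1,0,0]
    - [0,0.9,1,0.5,0]
    - [0,0.2,0.2,1,0]
    - [0,0,0,1,0]
    - [0,0,0,0.6,0]
    - [0,0,0,0,0]

```text
time: 3.25
ee_pos: [0.5193, 0.3274, 0.1427]
eef_rot: [0.998, 0.059, 0.003, -0.002]
ft_force: [-0.7, -1.1, -0.8]
width: 0.0433
```

Run:
```python
from h import *
go([.511,.3345,.13],.115)
crop("scene",330,230,120,90,5,"catch1")
```

```text
t 3.25 tcp [0.5193 0.3274 0.1427] yaw 0.1182 w 0.0433 F [-0.7 -1.1 -0.8] | turn 0.04 shift [-0.25 -0.27  0.42]
```

View pics/catch1.png

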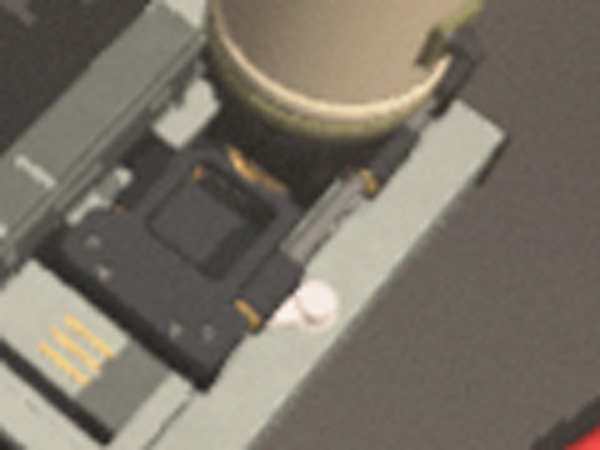

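>>> carry_out:
  rows:
    - [0,-0.25,-0.26,0,0]
    - [0,0,0,0.4,0]
    - [0,0,0,0,0]

```text
time: 3.55
ee_pos: [0.5112, 0.3375, 0.1353]
eef_rot: [0.998, 0.06, 0.005, -0.004]
ft_force: [-0.3, 0.4, -0.1]
width: 0.0431
```

Run:
```python
from h import *
go([.511,.3345,.088],.115)
```

```text
t 3.55 tcp [0.5112 0.3375 0.1353] yaw 0.1198 w 0.0431 F [-0.3  0.4 -0.1] | turn 0.05 shift [-0.02  0.1   1.58]
```

>>> carry_out:
  rows:
    - [0,0,0.1,0.5,0]
    - [0,0,0,0.5,0]
    - [0,0,0,0.5,0]
    - [0,0,0,0.08,0]
    - [0,0,0,0,0]
    - [1,0,0,0,0]
    - [1,0,0,0,0]
    - [1,0,0,0,0]
    - [1,0,0,0,0]
    - [1,0,0,0,0]
    - [1,0,0,0,0]
  force: 12

```text
time: 4.47
ee_pos: [0.5118, 0.3434, 0.0959]
eef_rot: [0.998, 0.064, 0.009, -0.01]
ft_force: [-10.6, 4.0, -0.2]
width: 0.0113
```

Run:
```python
from h import *
go(bpt(41,78,88),.115)
```

```text
t 4.47 tcp [0.5118 0.3434 0.0959] yaw 0.128 w 0.0113 F [-10.6   4.   -0.2] | turn 0.15 shift [ 0.28 -0.55  0.26]
```

>>> carry_out:
  rows:
    - [1,0.14,-0.18,0,0]
    - [1,0.1,-0.2,0,0]
    - [1,0.04,-0.2,0,0]
    - [1,0,-0.2,0,0]
    - [1,0,-0.1,0,0]
    - [1,0,0,0,0]

```text
time: 4.97
ee_pos: [0.5153, 0.3672, 0.096]
eef_rot: [0.998, 0.063, 0.006, -0.006]
ft_force: [-1.6, -1.3, 2.1]
width: 0.0111
```

Run:
```python
from h import *
go(bpt(40,78,88),.115)
```

```text
t 4.97 tcp [0.5153 0.3672 0.096 ] yaw 0.1259 w 0.0111 F [-1.6 -1.3  2.1] | turn 0.12 shift [0.04 0.23 0.27]
```

>>> carry_out:
  rows:
    - [0,0,0,0,0]
    - [0,0,0,0,0]
    - [0,0,0,0,0]
    - [0,0,0,-1,0]
    - [0,0,0,-1,0]
    - [0,0,0,-1,0]
    - [0,0,0,-1,0]
    - [0,0,0,0,0]

```text
time: 5.63
ee_pos: [0.5118, 0.3676, 0.2196]
eef_rot: [0.998, 0.064, 0.005, -0.008]
ft_force: [0.8, 0.1, -0.5]
width: 0.0426
```

Run:
```python
from h import *
im=camera("top");im2=camera("scene")
go(cpt(0,30,120),CH[2])
a=cv2.resize(im[175:265,300:380],None,fx=6,fy=6,interpolation=cv2.INTER_CUBIC)
b=cv2.resize(im2[120:200,190:295],None,fx=540/80*.8,fy=540/80*.8,interpolation=cv2.INTER_CUBIC)
print(b.shape)
c=np.zeros((540,480+b.shape[1],3),np.uint8);c[:,:480]=a;c[:b.shape[0],480:]=b
c=c[:,:1050];c=cv2.resize(c,None,fx=.76,fy=.76);cv2.imwrite("pics/ch.png",c);print(c.shape)
for n in("top","scene"):
    for d in silhouettes("pack1",n)[:5]:
        print(n,np.round(d["box"],1),round(d["conf"],2),[np.round(v,1) for v in cv2.minAreaRect(np.argwhere(d["mask"])[:,::-1].astype(np.float32))])
# predicted top-face corners for home packs
for x in(0,-72):
    for n in("top","scene"):print(x,n,proj(n,np.array([cpt(x+u,30+v,67.5) for u,v in((23,44),(-23,44),(-23,-44),(23,-44))])).round(1).tolist())
```

```text
t 5.73 tcp [0.5103 0.3667 0.2144] yaw 0.1282 w 0.0433 F [ 0.3  1.1 -0.6] | turn -0.47 shift [-4.15 19.71  3.15]
(432, 567, 3)
(410, 796, 3)
top [390.7 280.6  17.   26.1] 0.94 [array([392.5, 280. ]), array([24., 15.]), np.float64(90.0)]
top [336.5 219.6  29.7  14.9] 0.78 [array([337.5, 218.3]), array([13.7, 26.3]), np.float64(78.7)]
top [344.2 238.9  27.4  16.9] 0.75 [array([343.9, 238. ]), array([13.8, 26. ]), np.float64(79.4)]
top [354.8 277.3  23.3  26.4] 0.59 [array([353.8, 276.3]), array([14.7, 25.4]), np.float64(17.4)]
scene [282.1 121.8  26.5  24.2] 0.97 [array([283.3, 121.7]), array([21.3, 27.9]), np.float64(76.0)]
scene [262.8  97.6  27.2  26.4] 0.88 [array([262.3,  98. ]), array([18.8, 27.3]), np.float64(68.2)]
scene [256.8 142.   28.5  23.8] 0.82 [array([255.3, 140.3]), array([31. , 17.7]), np.float64(31.0)]
scene [239.7 155.   30.2  25.2] 0.66 [array([240.4, 153.9]), array([27.7, 17.2]), np.float64(33.7)]
scene [298.3 358.9  86.2  91.3] 0.4 [array([298. , 358.7]), array([78.5, 54.4]), np.float64(42.3)]
0 top [[324.3, 214.2], [327.1, 227.0], [351.6, 222.1], [348.8, 209.3]]
0 scene [[247.0, 163.7], [257.6, 154.8], [236.8, 141.2], [226.2, 149.7]]
-72 top [[328.7, 234.3], [331.5, 247.2], [356.1, 242.2], [353.2, 229.3]]
-72 scene [[263.4, 149.9], [273.5, 141.4], [252.7, 128.5], [242.6, 136.5]]
```

View pics/ch.png

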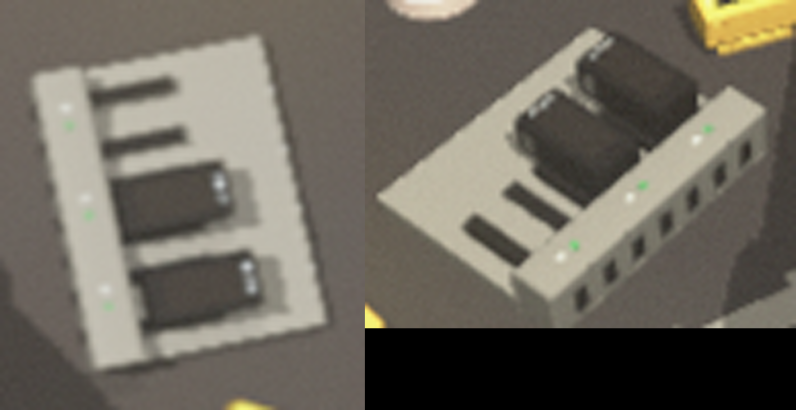

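>>> carry_out:
  rows:
    - [-0.4,0,0.5,0,-0.47]
    - [-0.4,-0.2,1,0,0]
    - [-0.4,-0.2,1,0,0]
    - [-0.4,-0.2,1,0,0]
    - [-0.4,-0.2,1,0,0]
    - [-0.4,-0.2,1,0,0]
    - [-0.4,-0.2,1,0,0]
    - [-0.4,-0.2,1,0,0]
    - [-0.4,-0.2,1,0,0]
    - [-0.4,-0.2,1,0,0]
    - [-0.4,-0.2,1,0,0]
    - [-0.4,-0.2,1,0,0]
    - [-0.4,-0.2,1,0,0]
    - [-0.4,-0.2,1,0,0]
    - [-0.4,-0.2,1,0,0]
    - [-0.4,-0.2,1,0,0]
    - [-0.4,-0.2,1,0,0]
    - [-0.4,-0.2,1,0,0]
    - [-0.4,-0.2,1,0,0]
    - [-0.4,0,0,0,0]

```text
time: 7.5
ee_pos: [0.4815, -0.2234, 0.1815]
eef_rot: [0.996, 0.09, -0.02, -0.0]
ft_force: [0.0, -0.1, -0.6]
width: 0.0608
```

Run:
```python
from h import *
go(cpt(0,30,100),CH[2])
```

```text
t 7.5 tcp [ 0.4815 -0.2234  0.1815] yaw 0.1811 w 0.0608 F [ 0.  -0.1 -0.6] | turn 0.13 shift [0.12 0.48 2.72]
```

>>> carry_out:
  rows:
    - [-0.4,0.12,0.48,0,0.13]
    - [-0.4,0,0,1,0]
    - [-0.4,0,0,1,0]
    - [-0.4,0,0,0.5,0]
    - [-0.4,0,0,0,0]
    - [-0.4,0,0,0,0]

```text
time: 8.0
ee_pos: [0.4799, -0.2402, 0.0974]
eef_rot: [0.996, 0.081, -0.024, -0.001]
ft_force: [0.0, 1.2, 0.1]
width: 0.0607
```

Run:
```python
from h import *
print(read_state()["eef_rot"])
go(cpt(0,30,53),CH[2])
crop("scene",190,70,110,100,5,"p1")
```

```text
[ 9.96411575e-01  8.10596386e-02 -2.43515378e-02 -5.56938899e-04]
t 8.0 tcp [ 0.4799 -0.2402  0.0974] yaw 0.1625 w 0.0607 F [0.  1.2 0.1] | turn -0.08 shift [ 0.26 -0.06  1.48]
```

View pics/p1.png

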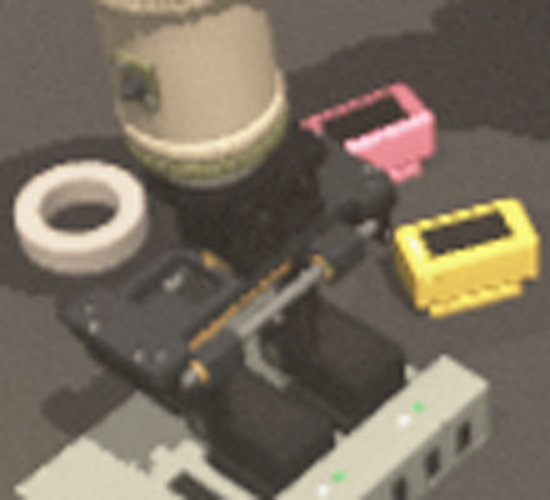

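>>> carry_out:
  rows:
    - [-0.4,0.3,0,0.1,-0.08]
    - [-0.4,0.05,0,0.4,0]
    - [-0.4,0,0,0.4,0]
    - [-0.4,0,0,0.4,0]
    - [-0.4,0,0,0.1,0]
    - [-0.4,0,0,0,0]
    - [-0.4,0,0,0,0]

```text
time: 8.63
ee_pos: [0.4914, -0.2376, 0.0529]
eef_rot: [0.996, 0.086, -0.022, -0.0]
ft_force: [0.7, 0.1, 0.2]
width: 0.0611
```

Run:
```python
from h import *
print(np.round(read_state()["eef_rot"],3))
go(cpt(0,30,53),CH[2])
```

```text
[ 0.996  0.086 -0.022 -0.   ]
t 8.63 tcp [ 0.4914 -0.2376  0.0529] yaw 0.1726 w 0.0611 F [0.7 0.1 0.2] | turn 0.03 shift [-0.13 -0.04 -0.  ]
```

Close, then slide about 65 mm toward -y (tool +y).

>>> carry_out:
  rows:
    - [-0.4,-0.12,0,0,0]
    - [0.2,0,0,0,0]
    - [0.2,0,0,0,0]
    - [0.2,0,0,0,0]
    - [0.2,0,0,0,0]
    - [0.2,0,0,0,0]
    - [0.2,0,0.2,0,0]
    - [0.2,0,0.3,0,0]
    - [0.2,0,0.3,0,0]
    - [0.2,0,0.3,0,0]
    - [0.2,0,0.3,0,0]
    - [0.2,0,0.3,0,0]
    - [0.2,0,0.3,0,0]
    - [0.2,0,0,0,0]
  force: 25

```text
time: 9.8
ee_pos: [0.4996, -0.3023, 0.0542]
eef_rot: [0.996, 0.087, -0.021, -0.002]
ft_force: [0.9, 0.4, -2.1]
width: 0.0461
```

Run:
```python
from h import *
print(np.round(read_state()["eef_rot"],3))
go(cpt(0,-35,53),CH[2])
```

```text
[ 0.996  0.087 -0.021 -0.002]
t 9.8 tcp [ 0.4996 -0.3023  0.0542] yaw 0.1738 w 0.0461 F [ 0.9  0.4 -2.1] | turn 0.05 shift [-0.03 -0.04  0.04]
```

>>> carry_out:
  rows:
    - [0.2,0,0.1,0,0]
    - [0.2,0,0,-0.3,0]
    - [0.2,0,0,-0.4,0]
    - [0.2,0,0,-0.5,0]
    - [0.2,0,0,-0.6,0]
    - [0.2,0,0,-0.7,0]
    - [0.2,0,0,-0.7,0]
    - [0.2,0,0,-0.6,0]
    - [0.2,0,0,-0.3,0]
    - [0.2,0,0,0,0]
  force: 30

```text
time: 10.63
ee_pos: [0.503, -0.307, 0.1866]
eef_rot: [0.996, 0.085, -0.023, -0.0]
ft_force: [-0.2, 0.0, -2.8]
width: 0.0466
```

Run:
```python
from h import *
print(np.round(read_state()["eef_rot"],3))
go(bpt(0,0,170),BOX[2])
```

```text
[ 0.996  0.085 -0.023 -0.   ]
t 10.63 tcp [ 0.503  -0.307   0.1866] yaw 0.1695 w 0.0466 F [-0.2  0.  -2.8] | turn 0.62 shift [  1.7  -19.45   0.55]
```

>>> carry_out:
  rows:
    - [0.2,0.1,-0.3,0,0.3]
    - [0.2,0.1,-0.6,0,0.3]
    - [0.2,0.1,-0.9,0,0]
    - [0.2,0.1,-1,0,0]
    - [0.2,0.1,-1,0,0]
    - [0.2,0.1,-1,0,0]
    - [0.2,0.1,-1,0,0]
    - [0.2,0.1,-1,0,0]
    - [0.2,0.1,-1,0,0]
    - [0.2,0.1,-1,0,0]
    - [0.2,0.1,-1,0,0]
    - [0.2,0.1,-1,0,0]
    - [0.2,0.1,-1,0,0]
    - [0.2,0.1,-1,0,0]
    - [0.2,0.1,-1,0,0]
    - [0.2,0.1,-1,0,0]
    - [0.2,0.1,-0.7,0,0]
    - [0.2,0,-0.4,0,0]
    - [0.2,0,0,0,0]
    - [0.2,0,0,0,0]

```text
time: 12.3
ee_pos: [0.4869, 0.1914, 0.1685]
eef_rot: [0.998, 0.055, -0.032, 0.005]
ft_force: [0.7, -0.3, -2.6]
width: 0.0463
```

Run:
```python
from h import *
print(np.round(read_state()["eef_rot"],3))
go(bpt(0,0,150),BOX[2])
```

```text
[ 0.998  0.055 -0.032  0.005]
t 12.3 tcp [0.4869 0.1914 0.1685] yaw 0.1094 w 0.0463 F [ 0.7 -0.3 -2.6] | turn -0.06 shift [ 0.32 -2.88  0.62]
```

>>> carry_out:
  rows:
    - [0.2,0.1,-0.5,0,0]
    - [0.2,0.1,-0.7,0,0]
    - [0.2,0.1,-0.7,0,0]
    - [0.2,0,-0.5,0.2,0]
    - [0.2,0,-0.3,0.4,0]
    - [0.2,0,-0.1,0.4,-0.05]
    - [0.2,0,0,0.3,0]
    - [0.2,0,0,0.2,0]
    - [0.2,0,0,0,0]
    - [0.2,0,0,0,0]

```text
time: 13.13
ee_pos: [0.485, 0.2667, 0.1147]
eef_rot: [0.998, 0.05, -0.033, 0.008]
ft_force: [0.0, -0.2, -3.0]
width: 0.0462
```

Run:
```python
from h import *
print(np.round(read_state()["eef_rot"],3))
go(bpt(0,0,90),BOX[2])
im=camera("top");im2=camera("scene")
a=cv2.resize(im[175:275,150:225],None,fx=5,fy=5,interpolation=cv2.INTER_CUBIC)
b=cv2.resize(im2[210:330,300:385],None,fx=4.166,fy=4.166,interpolation=cv2.INTER_CUBIC)
cv2.imwrite("pics/pl.png",np.hstack([a,b[:500]]))
```

```text
[ 0.998  0.05  -0.033  0.008]
t 13.13 tcp [0.485  0.2667 0.1147] yaw 0.0987 w 0.0462 F [ 0.  -0.2 -3. ] | turn -0.19 shift [ 0.1  -0.39  0.82]
```

View pics/pl.png

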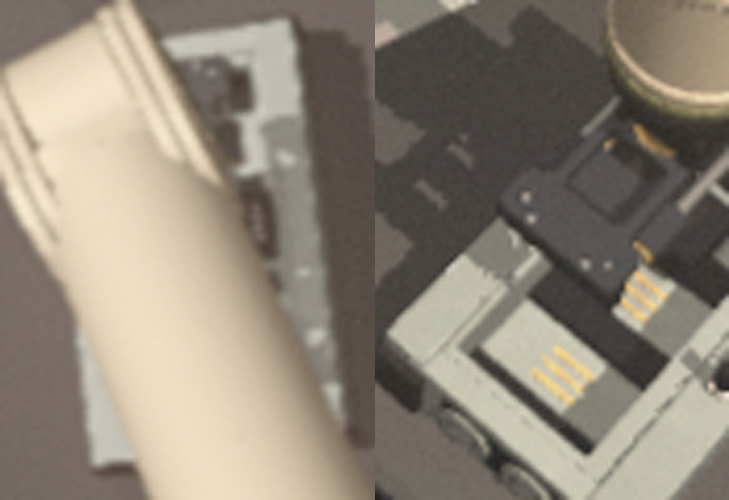

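>>> carry_out:
  rows:
    - [0.2,0.1,-0.39,0,-0.19]
    - [0.2,0,0,0,0]
    - [0.2,0.03,-0.01,0.4,0]
    - [0.2,0.03,-0.01,0.4,0]
    - [0.2,0,0,0,0]

```text
time: 13.65
ee_pos: [0.4891, 0.2813, 0.0909]
eef_rot: [0.998, 0.059, -0.031, 0.006]
ft_force: [-1.2, -0.1, -4.1]
width: 0.0461
```

Run:
```python
from h import *
print(np.round(read_state()["eef_rot"],3))
go(bpt(0,0,50),BOX[2])
```

```text
[ 0.998  0.059 -0.031  0.006]
t 13.65 tcp [0.4891 0.2813 0.0909] yaw 0.117 w 0.0461 F [-1.2 -0.1 -4.1] | turn 0.02 shift [-0.09  0.08  1.36]
```

>>> carry_out:
  rows:
    - [0.2,-0.08,0.07,0,0]
    - [0.2,0.02,0,0.3,0]
    - [0.2,0.02,0,0.3,0]
    - [0.2,0.02,0,0.3,0]
    - [0.2,0.02,0,0.3,0]
    - [0.2,0.02,0,0.2,0]
    - [0.2,0,0,0,0]

```text
time: 14.23
ee_pos: [0.4862, 0.2772, 0.0428]
eef_rot: [0.998, 0.058, -0.032, 0.007]
ft_force: [0.0, -0.5, -2.8]
width: 0.0462
```

Run:
```python
from h import *
print(np.round(read_state()["eef_rot"],3))
go(bpt(0,0,40),BOX[2])
```

```text
[ 0.998  0.058 -0.032  0.007]
t 14.23 tcp [0.4862 0.2772 0.0428] yaw 0.1164 w 0.0462 F [ 0.  -0.5 -2.8] | turn 0.02 shift [ 0.02 -0.04  0.09]
```

>>> carry_out:
  rows:
    - [0.2,0,0,0.08,0]
    - [0.2,0,0,0,0]
    - [-0.3,0,0,0,0]
    - [-0.3,0,0,0,0]
    - [-0.3,0,0,0,0]
    - [-0.3,0,0,-0.4,0]
    - [-0.3,-0.03,0,-0.6,0]
    - [-0.3,-0.05,0,-1,0]
    - [-0.3,-0.05,0,-1,0]
    - [-0.3,-0.05,0,-1,0]
    - [-0.3,0,0,-0.5,0]
    - [-0.3,0,0,0,0]

```text
time: 15.23
ee_pos: [0.4912, 0.2789, 0.1889]
eef_rot: [0.998, 0.058, -0.03, 0.006]
ft_force: [0.6, 0.1, 0.5]
width: 0.0565
```

Run:
```python
from h import *
print(np.round(read_state()["eef_rot"],3))
go(cpt(-72,25,120),CH[2])
print(np.round(read_state()["joint_positions"],3))
crop("scene",290,200,150,150,4,"n1")
```

```text
[ 0.998  0.058 -0.03   0.006]
t 15.23 tcp [0.4912 0.2789 0.1889] yaw 0.1151 w 0.0565 F [0.6 0.1 0.5] | turn -0.62 shift [-5.43 17.1   2.3 ]
[-0.869  0.277  0.34   1.655 -0.113  1.284 -0.388]
```

View pics/n1.png

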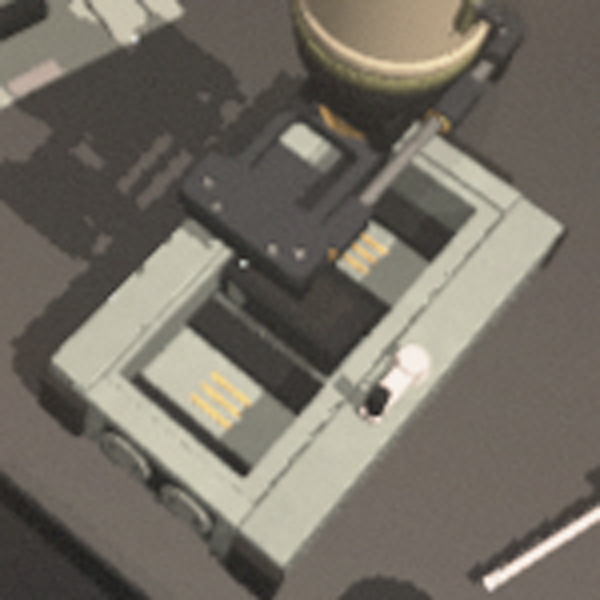

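>>> carry_out:
  rows:
    - [-0.4,-1,0,0,-0.3]
    - [-0.4,-1,0,0,-0.3]
    - [-0.4,-1,0,0,0]
    - [-0.4,-1,0,0,0]
    - [-0.4,-1,0,0,0]
    - [-0.4,-0.5,0,0,0]
    - [-0.4,0,0,0,0]

```text
time: 15.87
ee_pos: [0.3205, 0.2496, 0.1928]
eef_rot: [0.996, 0.084, -0.031, 0.008]
ft_force: [0.8, 0.8, 0.5]
width: 0.0611
```

>>> carry_out:
  rows:
    - [-0.4,0,0.3,0,0]
    - [-0.4,0,0.5,0,0]
    - [-0.4,0,0.5,0,0]
    - [-0.4,0,0.5,0,0]
    - [-0.4,0,0.5,0,0]
    - [-0.4,0,0.5,0,0]
    - [-0.4,0,0.5,0,0]
    - [-0.4,0,0.5,0,0]
    - [-0.4,0,0.5,0,0]
    - [-0.4,0,0.5,0,0]
    - [-0.4,0,0.5,0,0]
    - [-0.4,0,0.5,0,0]
    - [-0.4,0,0.5,0,0]
    - [-0.4,0,0.5,0,0]
    - [-0.4,0,0.5,0,0]
    - [-0.4,0,0.5,0,0]
    - [-0.4,0,0.5,0,0]
    - [-0.4,0,0,0,0]

```text
time: 17.37
ee_pos: [0.371, -0.0366, 0.1916]
eef_rot: [0.997, 0.069, -0.036, 0.012]
ft_force: [0.4, 0.3, 0.5]
width: 0.0609
```

Run:
```python
from h import *
print(np.round(read_state()["eef_rot"],3))
go(cpt(-72,25,120),CH[2])
```

```text
[ 0.997  0.069 -0.036  0.012]
t 17.37 tcp [ 0.371  -0.0366  0.1916] yaw 0.1378 w 0.0609 F [0.4 0.3 0.5] | turn -0.36 shift [0.3  7.41 2.39]
```

>>> carry_out:
  rows:
    - [-0.4,0.4,0,0,0]
    - [-0.4,0.8,0,0,0]
    - [-0.4,0.8,0,0,0]
    - [-0.4,0.8,0,0,0]
    - [-0.4,0.8,0,0,0]
    - [-0.4,0.8,0,0,0]
    - [-0.4,0.8,0,0,0]
    - [-0.4,0.8,0,0,0]
    - [-0.4,0.8,0,0,0]
    - [-0.4,0.8,0,0,0]
    - [-0.4,0.8,0,0,0]
    - [-0.4,0.8,0,0,0]
    - [-0.4,0.8,0,0,0]
    - [-0.4,0.8,0,0,0]
    - [-0.4,0.8,0,0,0]
    - [-0.4,0.8,0,0,0]
    - [-0.4,0.8,0,0,0]
    - [-0.4,0.8,0,0,0]
    - [-0.4,0.5,0,0,0]
    - [-0.4,0,0,0,0]

```text
time: 19.03
ee_pos: [0.8205, -0.0053, 0.1391]
eef_rot: [0.997, 0.062, -0.044, 0.018]
ft_force: [0.6, -0.0, -1.0]
width: 0.0612
```

Run:
```python
from h import *
s=read_state();print(np.round(s["joint_positions"],3))
```

```text
[-0.293  0.994  0.615  0.763 -0.454  1.572  0.24 ]
```

>>> carry_out:
  rows:
    - [-0.4,0.5,0,-0.2,0]
    - [-0.4,0.5,0,-0.2,0]
    - [-0.4,0.5,0,-0.2,0]
    - [-0.4,0.5,0,-0.2,0]
    - [-0.4,0.5,0,-0.2,0]
    - [-0.4,0.5,0,-0.2,0]
    - [-0.4,0,0,0,0]

```text
time: 19.62
ee_pos: [0.8802, -0.0072, 0.1436]
eef_rot: [0.997, 0.054, -0.047, 0.019]
ft_force: [-0.3, 0.0, 1.0]
width: 0.0607
```

Run:
```python
from h import *
s=read_state();print(np.round(s["joint_positions"],3))
```

```text
[-0.118  1.296  0.896  0.167 -0.822  1.83   0.131]
```

>>> carry_out:
  rows:
    - [-0.4,0.7,0,0,0]
    - [-0.4,0.7,0,0,0]
    - [-0.4,0.7,0,0,0]
    - [-0.4,0.7,0,0,0]
    - [-0.4,0,0,0,0]

```text
time: 20.03
ee_pos: [0.9043, -0.0047, 0.1222]
eef_rot: [0.998, 0.053, -0.019, 0.025]
ft_force: [-1.1, 0.8, -0.2]
width: 0.0609
```

Run:
```python
from h import *
s=read_state();print(np.round(s["joint_positions"],3))
```

```text
[-0.128  1.345  1.184  0.162 -1.101  1.767  0.141]
```

>>> carry_out:
  rows:
    - [-0.4,0.7,0,-0.3,0]
    - [-0.4,0.7,0,-0.3,0]
    - [-0.4,0,0,0,0]

```text
time: 20.28
ee_pos: [0.9128, -0.0013, 0.1323]
eef_rot: [0.998, 0.054, -0.003, 0.027]
ft_force: [0.2, 0.0, -0.7]
width: 0.0612
```

Run:
```python
from h import *
s=read_state();print(np.round(s["joint_positions"],3))
```

```text
[-0.133  1.338  1.233  0.161 -1.146  1.749  0.139]
```

>>> carry_out:
  rows:
    - [-0.4,0.8,-0.3,-0.3,0]
    - [-0.4,0.8,-0.3,-0.3,0]
    - [-0.4,0.8,-0.3,0,0]
    - [-0.4,0,0,0,0]
    - [-0.4,-0.4,0,0,0]
    - [-0.4,-0.5,0,0,0]
    - [-0.4,-0.5,0,0,0]
    - [-0.4,-0.5,0,0,0]
    - [-0.4,-0.5,0,0,0]
    - [-0.4,-0.5,0,0,0]
    - [-0.4,0,0,0,0]

```text
time: 21.2
ee_pos: [0.843, 0.0297, 0.1329]
eef_rot: [0.997, 0.06, 0.026, 0.028]
ft_force: [0.8, 0.1, 0.8]
width: 0.0608
```

Run:
```python
from h import *
s=read_state();print(np.round(s["joint_positions"],3))
go(cpt(-72,25,120),CH[2])
```

```text
[-0.565  1.17   1.284  0.914 -1.048  1.535  0.419]
t 21.2 tcp [0.843  0.0297 0.1329] yaw 0.122 w 0.0608 F [0.8 0.1 0.8] | turn -0.54 shift [-15.58   6.94   0.43]
```

>>> carry_out:
  rows:
    - [-0.4,-0.4,0.1,-0.1,-0.2]
    - [-0.4,-0.7,0.3,-0.1,-0.2]
    - [-0.4,-0.7,0.3,-0.1,0]
    - [-0.4,-0.7,0.3,-0.1,0]
    - [-0.4,-0.7,0.3,-0.1,0]
    - [-0.4,-0.7,0.3,-0.1,0]
    - [-0.4,-0.7,0.3,0,0]
    - [-0.4,-0.7,0.3,0,0]
    - [-0.4,-0.7,0.3,0,0]
    - [-0.4,-0.7,0.3,0,0]
    - [-0.4,-0.7,0.3,0,0]
    - [-0.4,-0.7,0.3,0,0]
    - [-0.4,-0.7,0.3,0,0]
    - [-0.4,-0.7,0.3,0,0]
    - [-0.4,-0.7,0.3,0,0]
    - [-0.4,-0.7,0.3,0,0]
    - [-0.4,-0.7,0.3,0,0]
    - [-0.4,-0.5,0.3,0,0]
    - [-0.4,-0.4,0.2,0,0]
    - [-0.4,0,0,0,0]

```text
time: 22.87
ee_pos: [0.4941, -0.1919, 0.1441]
eef_rot: [0.995, 0.087, 0.028, 0.03]
ft_force: [-0.2, -0.1, -0.0]
width: 0.0612
```

Run:
```python
from h import *
s=read_state();print(np.round(s["joint_positions"],3),np.round(s["eef_rot"],3))
go(cpt(-72,25,110),CH[2])
```

```text
[-0.857  0.371  1.33   1.939 -0.388  1.06   0.799] [0.995 0.087 0.028 0.03 ]
t 22.87 tcp [ 0.4941 -0.1919  0.1441] yaw 0.1756 w 0.0612 F [-0.2 -0.1 -0. ] | turn 0.07 shift [-2.87  1.61  1.14]
```

>>> carry_out:
  rows:
    - [-0.4,-0.5,0.3,0,0]
    - [-0.4,-0.6,0.4,0,0]
    - [-0.4,-0.6,0.3,0,0]
    - [-0.4,-0.6,0.3,0,0]
    - [-0.4,-0.4,0.2,0.2,0]
    - [-0.4,-0.2,0.1,0.4,0]
    - [-0.4,0,0,0.3,0]
    - [-0.4,0,0,0,0]

```text
time: 23.53
ee_pos: [0.4258, -0.257, 0.1194]
eef_rot: [0.995, 0.088, 0.035, 0.031]
ft_force: [-0.8, 1.0, 0.2]
width: 0.0609
```

Run:
```python
from h import *
s=read_state();print(np.round(s["joint_positions"],3),np.round(s["eef_rot"],3))
go(cpt(-72,27,90),CH[2])
```

```text
[-0.722  0.185  1.273  2.055 -0.208  0.948  0.829] [0.995 0.088 0.035 0.031]
t 23.53 tcp [ 0.4258 -0.257   0.1194] yaw 0.1782 w 0.0609 F [-0.8  1.   0.2] | turn 0.1 shift [-0.26 -0.21  0.98]
```

>>> carry_out:
  rows:
    - [-0.4,-0.28,-0.23,0.1,0.1]
    - [-0.4,-0.03,-0.02,0.4,0]
    - [-0.4,-0.03,-0.02,0.4,0]
    - [-0.4,0,0,0,0]

```text
time: 23.87
ee_pos: [0.4199, -0.2518, 0.0923]
eef_rot: [0.995, 0.084, 0.037, 0.032]
ft_force: [-0.6, -0.4, 0.2]
width: 0.0614
```

Run:
```python
from h import *
s=read_state();print(np.round(s["joint_positions"],3),np.round(s["eef_rot"],3))
go(cpt(-72,27,54),CH[2])
```

```text
[-0.672  0.213  1.218  2.1   -0.246  0.884  0.846] [0.995 0.084 0.037 0.032]
t 23.87 tcp [ 0.4199 -0.2518  0.0923] yaw 0.1703 w 0.0614 F [-0.6 -0.4  0.2] | turn 0.01 shift [-0.1  -0.    1.28]
```

>>> carry_out:
  rows:
    - [-0.4,-0.1,0,0,0]
    - [-0.4,-0.03,-0.02,0.4,0]
    - [-0.4,-0.03,-0.02,0.4,0]
    - [-0.4,-0.03,-0.02,0.4,0]
    - [-0.4,0,0,0,0]
    - [0.2,0,0,0,0]
    - [0.2,0,0,0,0]
    - [0.2,0,0,0,0]
    - [0.2,0,0,0,0]
    - [0.2,0,0,0,0]

```text
time: 24.7
ee_pos: [0.4195, -0.2553, 0.0613]
eef_rot: [0.995, 0.084, 0.037, 0.034]
ft_force: [-0.3, 0.1, -1.1]
width: 0.0466
```

Run:
```python
from h import *
s=read_state();print(np.round(s["eef_rot"],3))
go(cpt(-72,27,54),CH[2])
```

```text
[0.995 0.084 0.037 0.034]
t 24.7 tcp [ 0.4195 -0.2553  0.0613] yaw 0.1705 w 0.0466 F [-0.3  0.1 -1.1] | turn 0.01 shift [-0.06 -0.11  0.24]
```

>>> carry_out:
  rows:
    - [0.2,0,0.2,0,0]
    - [0.2,0,0.3,0,0]
    - [0.2,0,0.3,-0.02,0]
    - [0.2,0,0.3,-0.02,0]
    - [0.2,0,0.3,-0.02,0]
    - [0.2,0,0.3,0,0]
    - [0.2,0,0.3,0,0]
    - [0.2,0,0,0,0]
    - [0.2,0,0,0,0]
  force: 30

```text
time: 25.45
ee_pos: [0.4266, -0.3063, 0.0621]
eef_rot: [0.995, 0.088, 0.032, 0.024]
ft_force: [-0.2, -0.9, -1.6]
width: 0.0469
```

Run:
```python
from h import *
s=read_state();print(np.round(s["eef_rot"],3))
go(cpt(-72,-35,60),CH[2])
```

```text
[0.995 0.088 0.032 0.024]
t 25.45 tcp [ 0.4266 -0.3063  0.0621] yaw 0.177 w 0.0469 F [-0.2 -0.9 -1.6] | turn 0.09 shift [-0.01  0.24  0.07]
```

>>> carry_out:
  rows:
    - [0.2,0,0.3,0,0]
    - [0.2,0,0.3,0,0]
    - [0.2,0,0,0,0]
    - [0.2,0,0,-0.3,0]
    - [0.2,0,0,-0.4,0]
    - [0.2,0,0,-0.4,0]
    - [0.2,0,0,-0.3,0]
    - [0.2,0,0,0,0]

```text
time: 26.12
ee_pos: [0.4276, -0.3206, 0.11]
eef_rot: [0.995, 0.088, 0.033, 0.024]
ft_force: [-0.4, 0.1, -1.9]
width: 0.0472
```

Run:
```python
from h import *
s=read_state();print(np.round(s["eef_rot"],3))
go(bpt(-72,0,170),BOX[2])
```

```text
[0.995 0.088 0.033 0.024]
t 26.12 tcp [ 0.4276 -0.3206  0.11  ] yaw 0.1781 w 0.0472 F [-0.4  0.1 -1.9] | turn 0.72 shift [  1.84 -19.61  -2.  ]
```

>>> carry_out:
  rows:
    - [0.2,0,0,-0.8,0.3]
    - [0.2,0.1,-0.3,-0.8,0.4]
    - [0.2,0.1,-0.6,-0.4,0]
    - [0.2,0.1,-0.9,0,0]
    - [0.2,0.1,-1,0,0]
    - [0.2,0.1,-1,0,0]
    - [0.2,0.1,-1,0,0]
    - [0.2,0.1,-1,0,0]
    - [0.2,0.1,-1,0,0]
    - [0.2,0.1,-1,0,0]
    - [0.2,0.1,-1,0,0]
    - [0.2,0.1,-1,0,0]
    - [0.2,0.1,-1,0,0]
    - [0.2,0.1,-1,0,0]
    - [0.2,0.1,-1,0,0]
    - [0.2,0.1,-1,0,0]
    - [0.2,0.1,-0.7,0,0]
    - [0.2,0.1,-0.4,0,0]
    - [0.2,0,0,0,0]

```text
time: 27.7
ee_pos: [0.4207, 0.1538, 0.1568]
eef_rot: [0.997, 0.057, 0.04, 0.016]
ft_force: [-0.6, 0.5, -2.2]
width: 0.0464
```

Run:
```python
from h import *
s=read_state();print(np.round(s["eef_rot"],3),np.round(s["joint_positions"],2))
go(bpt(-72,0,150),BOX[2])
```

```text
[0.997 0.057 0.04  0.016] [-1.07 -0.08  0.55  2.09  0.12  1.07 -0.46]
t 27.7 tcp [0.4207 0.1538 0.1568] yaw 0.1155 w 0.0464 F [-0.6  0.5 -2.2] | turn 0.01 shift [ 0.26 -3.88  0.23]
```

>>> carry_out:
  rows:
    - [0.2,0.06,-0.4,0,0]
    - [0.2,0.06,-0.7,0,0]
    - [0.2,0.06,-0.7,0,0]
    - [0.2,0.06,-0.7,0,0]
    - [0.2,0,-0.6,0,0]
    - [0.2,0,-0.4,0,0]
    - [0.2,0,-0.2,0,0]
    - [0.2,0,0,0,0]
    - [0.2,0,0,0,0]

```text
time: 28.45
ee_pos: [0.4174, 0.2655, 0.1536]
eef_rot: [0.998, 0.052, 0.04, 0.016]
ft_force: [1.0, -0.9, -1.5]
width: 0.0467
```

Run:
```python
from h import *
s=read_state();print(np.round(s["eef_rot"],3),np.round(s["joint_positions"],2))
go(bpt(-72,-1,100),BOX[2])
```

```text
[0.998 0.052 0.04  0.016] [-1.16  0.07  0.47  1.97  0.05  1.07 -0.61]
t 28.45 tcp [0.4174 0.2655 0.1536] yaw 0.1053 w 0.0467 F [ 1.  -0.9 -1.5] | turn -0.11 shift [-0.06 -0.13  1.79]
```

>>> carry_out:
  rows:
    - [0.2,-0.13,-0.13,0.2,-0.11]
    - [0.2,-0.04,-0.02,0.5,0]
    - [0.2,-0.04,-0.02,0.5,0]
    - [0.2,-0.04,-0.01,0.4,0]
    - [0.2,0,0,0,0]

```text
time: 28.87
ee_pos: [0.4138, 0.2651, 0.103]
eef_rot: [0.998, 0.055, 0.04, 0.015]
ft_force: [-0.1, -0.7, -2.7]
width: 0.0467
```

Run:
```python
from h import *
s=read_state();print(np.round(s["eef_rot"],3),np.round(s["joint_positions"],2))
go(bpt(-74,-1,60),BOX[2])
```

```text
[0.998 0.055 0.04  0.015] [-1.15  0.13  0.47  2.03  0.02  0.95 -0.59]
t 28.87 tcp [0.4138 0.2651 0.103 ] yaw 0.1112 w 0.0467 F [-0.1 -0.7 -2.7] | turn -0.04 shift [-0.   -0.13  1.43]
```

>>> carry_out:
  rows:
    - [0.2,0,-0.12,0,-0.04]
    - [0.2,-0.03,-0.01,0.3,0]
    - [0.2,-0.03,-0.01,0.3,0]
    - [0.2,-0.03,-0.01,0.3,0]
    - [0.2,-0.03,-0.01,0.3,0]
    - [0.2,0,0,0,0]

```text
time: 29.37
ee_pos: [0.4131, 0.268, 0.0646]
eef_rot: [0.997, 0.056, 0.041, 0.014]
ft_force: [-0.5, -0.8, -1.7]
width: 0.0468
```

Run:
```python
from h import *
s=read_state();print(np.round(s["eef_rot"],3))
go(bpt(-74,-1,48),BOX[2])
```

```text
[0.997 0.056 0.041 0.014]
t 29.37 tcp [0.4131 0.268  0.0646] yaw 0.1136 w 0.0468 F [-0.5 -0.8 -1.7] | turn -0.02 shift [ 0.01 -0.03  0.55]
```

>>> carry_out:
  rows:
    - [0.2,-0.03,-0.03,0.3,0]
    - [0.2,-0.02,0,0.2,0]
    - [0.2,0,0,0,0]
    - [0.2,0,0,0,0]
    - [-0.3,0,0,0,0]
    - [-0.3,0,0,0,0]
    - [-0.3,0,0,0,0]
    - [-0.3,0,0,-0.3,0]
    - [-0.3,0.03,0,-0.5,0]
    - [-0.3,0.05,0,-0.8,0]
    - [-0.3,0.05,0,-0.8,0]
    - [-0.3,0.05,0,-0.8,0]
    - [-0.3,0,0,0,0]

```text
time: 30.45
ee_pos: [0.411, 0.271, 0.1522]
eef_rot: [0.997, 0.055, 0.042, 0.014]
ft_force: [0.6, 1.0, 0.7]
width: 0.0569
```

Run:
```python
from h import *
s=read_state();print(np.round(s["eef_rot"],3),np.round(s["joint_positions"],2))
go(bpt(0,20,150),BOX[2])
```

```text
[0.997 0.055 0.042 0.014] [-1.18  0.06  0.47  1.98  0.05  1.06 -0.63]
t 30.45 tcp [0.411  0.271  0.1522] yaw 0.1118 w 0.0569 F [0.6 1.  0.7] | turn -0.04 shift [ 2.53 -0.62  0.07]
```

>>> carry_out:
  rows:
    - [-0.3,0,0,0,-1]
    - [-0.3,0,0,0,-1]
    - [-0.3,0,0,0,-1]
    - [-0.3,0,0,0,-1]
    - [-0.3,0,0,0,-1]
    - [-0.3,0,0,0,-1]
    - [-0.3,0,0,0,-1]
    - [-0.3,0,0,0,-1]
    - [-0.3,0,0,0,-1]
    - [-0.3,0,0,0,-1]
    - [-0.3,0,0,0,-1]
    - [-0.3,0,0,0,-1]
    - [-0.3,0,0,0,-1]
    - [-0.3,0,0,0,-1]
    - [-0.3,0,0,0,-0.5]
    - [-0.3,0,0,0,0]

```text
time: 31.78
ee_pos: [0.4131, 0.2706, 0.163]
eef_rot: [0.753, 0.657, 0.031, 0.036]
ft_force: [-1.0, -0.0, -0.7]
width: 0.0565
```

Run:
```python
from h import *
s=read_state();print(np.round(s["eef_rot"],3),np.round(s["joint_positions"],2))
from scipy.spatial.transform import Rotation as R
print(R.from_quat(s["eef_rot"]).as_matrix()[:,2].round(3))
go([.37,0,.16],-.156+np.pi/2)
a=cv2.resize(camera("top")[170:275,150:310],None,fx=5,fy=5,interpolation=cv2.INTER_CUBIC)
cv2.imwrite("pics/bx2.png",a)
```

```text
[0.753 0.657 0.031 0.036] [-1.14  0.04  0.43  1.97  0.06  1.07  0.7 ]
[ 0.094 -0.013 -0.995]
t 31.78 tcp [0.4131 0.2706 0.163 ] yaw 1.435 w 0.0565 F [-1.  -0.  -0.7] | turn 0.23 shift [-9.13 -0.02  0.1 ]
```

View pics/bx2.png

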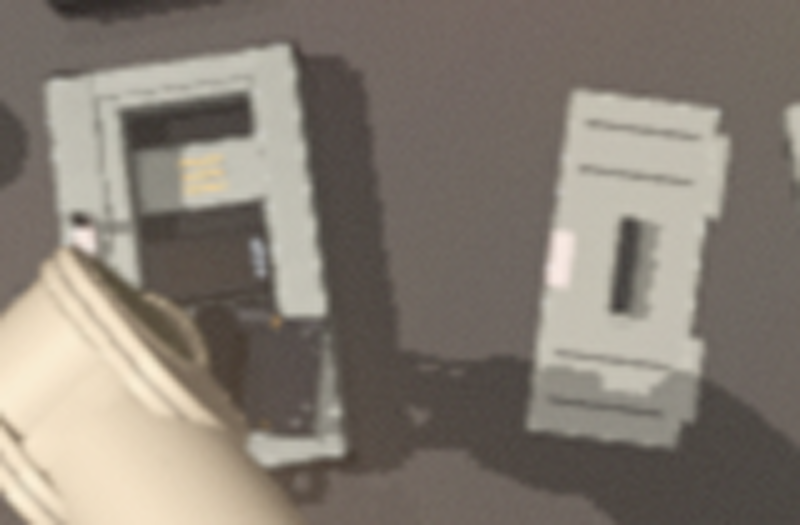

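>>> carry_out:
  rows:
    - [-0.3,-0.4,0,0,0.2]
    - [-0.3,-0.7,0,0,0]
    - [-0.3,-0.7,0,0,0]
    - [-0.3,-0.7,0,0,0]
    - [-0.3,-0.7,0,0,0]
    - [-0.3,-0.7,0,0,0]
    - [-0.3,-0.7,0,0,0]
    - [-0.3,-0.7,0,0,0]
    - [-0.3,-0.7,0,0,0]
    - [-0.3,-0.7,0,0,0]
    - [-0.3,-0.7,0,0,0]
    - [-0.3,-0.7,0,0,0]
    - [-0.3,-0.7,0,0,0]
    - [-0.3,-0.2,0,0,0]
    - [-0.3,0,-0.4,0,0]
    - [-0.3,0,-0.4,0,0]
    - [-0.3,0,-0.4,0,0]
    - [-0.3,0,-0.4,0,0]
    - [-0.3,0,0,0,0]

```text
time: 33.42
ee_pos: [0.3092, -0.0073, 0.1546]
eef_rot: [0.778, 0.627, 0.036, 0.031]
ft_force: [-0.7, -0.4, -0.3]
width: 0.0566
```

```bash
cat >> h.py <<'E'
def tz():
    from scipy.spatial.transform import Rotation as R
    s=read_state();print("tz",R.from_quat(s["eef_rot"]).as_matrix()[:,2].round(3),"q",np.round(s["joint_positions"],2))
E
python3 - <<'E'
from h import *
tz();go([.30,0,.16],-.156+np.pi/2)
E
```

```text
tz [ 0.094 -0.003 -0.996] q [-0.56 -0.49  0.33  2.38  0.2   1.15  1.02]
t 33.42 tcp [ 0.3092 -0.0073  0.1546] yaw 1.357 w 0.0566 F [-0.7 -0.4 -0.3] | turn -0.66 shift [ 0.19 -0.34 -0.18]
```

>>> carry_out:
  rows:
    - [-0.3,0.1,-0.6,0,-0.5]
    - [-0.3,0,-0.6,0,0]
    - [-0.3,0,-0.6,0,0]
    - [-0.3,0,0,0,0]

```text
time: 33.75
ee_pos: [0.2863, -0.0012, 0.1546]
eef_rot: [0.77, 0.636, 0.039, 0.032]
ft_force: [-0.7, -1.4, -1.1]
width: 0.0563
```

Run:
```python
from h import *
tz();go([.44,-.05,.16],-.156+np.pi/2)
```

```text
tz [ 0.101 -0.    -0.995] q [-0.16 -0.5  -0.01  2.41  0.01  1.13  1.2 ]
t 33.75 tcp [ 0.2863 -0.0012  0.1546] yaw 1.3824 w 0.0563 F [-0.7 -1.4 -1.1] | turn -0.37 shift [-0.81  5.32 -0.18]
```

>>> carry_out:
  rows:
    - [-0.3,0,-0.7,0,0]
    - [-0.3,0,-0.7,0,0]
    - [-0.3,0,0,0,0]

```text
time: 34.0
ee_pos: [0.2756, 0.0047, 0.1485]
eef_rot: [0.77, 0.636, 0.034, 0.029]
ft_force: [-0.1, -1.1, -0.4]
width: 0.0566
```

Run:
```python
from h import *
tz();go([.44,-.05,.16],-.156+np.pi/2)
```

```text
tz [ 0.09  -0.001 -0.996] q [ 0.09 -0.5  -0.22  2.42 -0.1   1.13  1.31]
t 34.0 tcp [0.2756 0.0047 0.1485] yaw 1.3814 w 0.0566 F [-0.1 -1.1 -0.4] | turn -0.38 shift [-0.95  5.7  -0.38]
```

>>> carry_out:
  rows:
    - [-0.3,0,-0.9,0,0]
    - [-0.3,0,-0.9,0,0]
    - [-0.3,0,-0.9,0,0]
    - [-0.3,0,-0.9,0,0]
    - [-0.3,0,0,0,0]

```text
time: 34.42
ee_pos: [0.2502, 0.0312, 0.1464]
eef_rot: [0.773, 0.634, 0.005, 0.011]
ft_force: [0.6, 0.0, 0.2]
width: 0.0566
```

Run:
```python
from h import *
tz();go([.44,-.05,.16],-.156+np.pi/2)
```

```text
tz [ 0.021 -0.011 -1.   ] q [ 0.03 -0.5  -0.27  2.41 -0.12  1.2   1.21]
t 34.42 tcp [0.2502 0.0312 0.1464] yaw 1.3729 w 0.0566 F [0.6 0.  0.2] | turn -0.48 shift [-1.69  6.67 -0.45]
```

>>> carry_out:
  rows:
    - [-0.3,0,-0.9,0,0]
    - [-0.3,0,0,0,0]
    - [-0.3,0,0.4,-0.1,-0.4]
    - [-0.3,-0.1,0.5,-0.1,0]
    - [-0.3,-0.1,0.5,-0.1,0]
    - [-0.3,-0.2,0.5,0,0]
    - [-0.3,-0.2,0.5,0,0]
    - [-0.3,0,0,0,0]

```text
time: 35.08
ee_pos: [0.3198, 0.0078, 0.1589]
eef_rot: [0.758, 0.653, 0.002, 0.012]
ft_force: [-0.1, -0.0, -0.4]
width: 0.0565
```

Run:
```python
from h import *
tz();go([.44,-.05,.16],-.156+np.pi/2)
```

```text
tz [ 0.019 -0.016 -1.   ] q [ 0.03 -0.31 -0.18  2.28 -0.04  1.16  1.29]
t 35.08 tcp [0.3198 0.0078 0.1589] yaw 1.4219 w 0.0565 F [-0.1 -0.  -0.4] | turn 0.08 shift [-1.28  4.26 -0.04]
```

Run:
```python
from h import *
im=camera("top");im2=camera("scene")
for n in("top","scene"):
    for d in silhouettes("cover",n)[:1]:
        print(n,np.round(d["box"],1),round(d["conf"],2))
P=np.array([[x,y,4] for x,y in((125,54),(-125,54),(-125,-54),(125,-54))])/1000
a=proj("top",place([.4813,-.0165,-.156],P));b=proj("scene",place([.4813,-.0165,-.156],P));print(a.round(1).tolist(),b.round(1).tolist())
cv2.polylines(im,[(a*16+8).astype(np.int32)],True,(0,0,255),1,cv2.LINE_AA,4);cv2.polylines(im2,[(b*16+8).astype(np.int32)],True,(0,0,255),1,cv2.LINE_AA,4)
A=cv2.resize(im[180:270,245:305],None,fx=6,fy=6,interpolation=cv2.INTER_CUBIC);B=cv2.resize(im2[170:260,235:345],None,fx=4,fy=4,interpolation=cv2.INTER_CUBIC)
c=np.zeros((540,800,3),np.uint8);c[:,:360]=A;c[:360,360:]=B;cv2.imwrite("pics/cv.png",c)
go([.4813,-.0165,.10],-.156+np.pi/2)
```

```text
top [120.  194.3  27.1  26. ] 0.7
scene [291.1 209.5  85.5  59.8] 0.76
[[264.4, 188.0], [255.5, 255.8], [285.2, 259.6], [293.6, 191.7]] [[261.8, 242.0], [336.3, 203.4], [316.1, 178.9], [243.9, 214.2]]
t 35.28 tcp [0.3169 0.0094 0.1584] yaw 1.4229 w 0.0563 F [0.3 0.4 0.8] | turn 0.09 shift [0.   5.55 1.95]
```

View pics/cv.png

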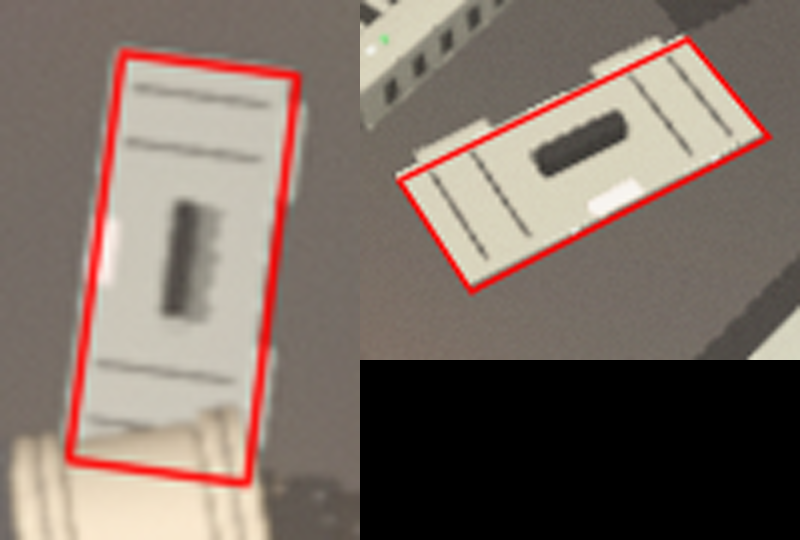

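>>> carry_out:
  rows:
    - [-0.3,0,0.4,0,0.09]
    - [-0.3,0,0.6,0,0]
    - [-0.3,0,0.6,0,0]
    - [-0.3,0,0.6,0,0]
    - [-0.3,0,0.6,0,0]
    - [-0.3,0,0.6,0,0]
    - [-0.3,0,0.6,0,0]
    - [-0.3,0,0.6,0,0]
    - [-0.3,0,0.5,0.3,0]
    - [-0.3,0,0.2,0.5,0]
    - [-0.3,0,0,0.5,0]
    - [-0.3,0,0,0.4,0]
    - [-0.3,0,0,0,0]

```text
time: 36.37
ee_pos: [0.4791, -0.0138, 0.1114]
eef_rot: [0.757, 0.653, 0.003, 0.017]
ft_force: [-1.2, 0.1, 0.1]
width: 0.0567
```

Run:
```python
from h import *
tz();go([.4813,-.0165,.024],-.156+np.pi/2)
```

```text
tz [ 0.026 -0.021 -0.999] q [ 0.05  0.12 -0.14  2.    0.05  1.    1.31]
t 36.37 tcp [ 0.4791 -0.0138  0.1114] yaw 1.4243 w 0.0567 F [-1.2  0.1  0.1] | turn 0.11 shift [-0.08  0.09  2.91]
```

>>> carry_out:
  rows:
    - [-0.3,-0.02,0.02,0.4,0.1]
    - [-0.3,0,0,0.5,0]
    - [-0.3,0,0,0.5,0]
    - [-0.3,0,0,0.5,0]
    - [-0.3,0,0,0.3,0]
    - [-0.3,0,0,0,0]

```text
time: 36.87
ee_pos: [0.4816, -0.0142, 0.0476]
eef_rot: [0.759, 0.651, 0.004, 0.019]
ft_force: [-1.0, -1.0, -0.3]
width: 0.0567
```

Run:
```python
from h import *
tz();go([.4813,-.0165,.024],-.156+np.pi/2)
```

```text
tz [ 0.031 -0.023 -0.999] q [ 0.04  0.21 -0.13  2.05  0.07  0.86  1.28]
t 36.87 tcp [ 0.4816 -0.0142  0.0476] yaw 1.4187 w 0.0567 F [-1.  -1.  -0.3] | turn 0.04 shift [-0.08  0.    0.79]
```

>>> carry_out:
  rows:
    - [-0.3,-0.06,-0.01,0.3,0]
    - [-0.3,0,-0.01,0.3,0]
    - [-0.3,0,0,0.18,0]
    - [-0.3,0,0,0,0]
    - [0.7,0,0,0,0]
    - [0.7,0,0,0,0]
    - [0.7,0,0,0,0]
    - [0.7,0,0,0,0]
    - [0.7,0,0,0,0]
    - [0.7,0,0,0,0]
  force: 20

```text
time: 37.7
ee_pos: [0.4835, -0.0164, 0.0259]
eef_rot: [0.758, 0.651, 0.006, 0.02]
ft_force: [-0.4, 0.1, 0.2]
width: 0.0249
```

Run:
```python
from h import *
tz();go([.4813,-.0165,.024],-.156+np.pi/2)
```

```text
tz [ 0.036 -0.023 -0.999] q [ 0.04  0.25 -0.13  2.06  0.08  0.8   1.28]
t 37.7 tcp [ 0.4835 -0.0164  0.0259] yaw 1.419 w 0.0249 F [-0.4  0.1  0.2] | turn 0.05 shift [-0.02 -0.07  0.06]
```

>>> carry_out:
  rows:
    - [1,0,0,0,0]
    - [1,0,0,0,0]
    - [1,0,0,0,0]
    - [1,0,0,-0.3,0]
    - [1,0,0,-0.4,0]
    - [1,0,0,-0.4,0]
    - [1,0,0,-0.4,0]
    - [1,0,0,-0.4,0]
    - [1,0,0,0,0]
  force: 40

```text
time: 38.45
ee_pos: [0.479, -0.015, 0.0861]
eef_rot: [0.758, 0.652, 0.004, 0.019]
ft_force: [0.2, 0.9, -2.7]
width: 0.0155
```

Run:
```python
from h import *
tz();go(bpt(2,15,150),.115+np.pi/2)
```

```text
tz [ 0.031 -0.023 -0.999] q [ 0.05  0.15 -0.14  2.03  0.06  0.94  1.3 ]
t 38.45 tcp [ 0.479  -0.015   0.0861] yaw 1.4194 w 0.0155 F [ 0.2  0.9 -2.7] | turn -3.05 shift [10.19  1.44 -2.13]
```

>>> carry_out:
  rows:
    - [1,0,0,-0.5,-0.8]
    - [1,0,0,-0.6,-0.8]
    - [1,0,0,-0.6,-0.8]
    - [1,0,0,-0.4,-0.6]
    - [1,0.2,0,-0.2,0]
    - [1,0.4,0.1,0,0]
    - [1,0.5,0.1,0,0]
    - [1,0.5,0.1,0,0]
    - [1,0.5,0.1,0,0]
    - [1,0.5,0.1,0,0]
    - [1,0.5,0.1,0,0]
    - [1,0.5,0.1,0,0]
    - [1,0.5,0.1,0,0]
    - [1,0.5,0.1,0,0]
    - [1,0.5,0.1,0,0]
    - [1,0.5,0.1,0,0]
    - [1,0.5,0.1,0,0]
    - [1,0.5,0.1,0,0]
    - [1,0.4,0,0,0]
    - [1,0,0,0,0]

```text
time: 40.12
ee_pos: [0.4793, 0.2256, 0.1347]
eef_rot: [0.671, 0.741, -0.005, 0.01]
ft_force: [0.0, 0.2, -2.3]
width: 0.016
```

Run:
```python
from h import *
tz();go(bpt(2,15,130),.115+np.pi/2)
```

```text
tz [ 0.008 -0.022 -1.   ] q [-0.23  0.23 -0.35  1.82  0.11  1.11  1.05]
t 40.12 tcp [0.4793 0.2256 0.1347] yaw 1.6699 w 0.016 F [ 0.   0.2 -2.3] | turn -0.18 shift [2.23 0.51 0.16]
```

>>> carry_out:
  rows:
    - [1,0.3,0.1,-0.1,-0.18]
    - [1,0.4,0.1,0,0]
    - [1,0.4,0.1,0,0]
    - [1,0.4,0.1,0,0]
    - [1,0.4,0.1,0,0]
    - [1,0.2,0,0,0]
    - [1,0,0,0,0]
    - [1,0,0,0,0]

```text
time: 40.78
ee_pos: [0.4861, 0.2978, 0.1333]
eef_rot: [0.666, 0.746, -0.007, 0.009]
ft_force: [0.4, 0.4, -2.5]
width: 0.0159
```

Run:
```python
from h import *
tz();go(bpt(2,15,130),.115+np.pi/2)
im=camera("top");im2=camera("scene")
P=np.array([[x,y,4] for x,y in((125,54),(-125,54),(-125,-54),(125,-54))])/1000
s=read_state();h=s["ee_pos"][2]-.026
p=[*s["ee_pos"][:2],.115]
Q=place(p,P-[.002,0,0])+[0,0,h]
a=proj("top",Q);b=proj("scene",Q)
cv2.polylines(im,[(a*16+8).astype(np.int32)],True,(0,0,255),1,cv2.LINE_AA,4);cv2.polylines(im2,[(b*16+8).astype(np.int32)],True,(0,0,255),1,cv2.LINE_AA,4)
A=cv2.resize(im[165:285,145:225],None,fx=4.5,fy=4.5,interpolation=cv2.INTER_CUBIC);B=cv2.resize(im2[205:340,285:430],None,fx=3,fy=3,interpolation=cv2.INTER_CUBIC)
c=np.zeros((540,800,3),np.uint8);c[:,:360]=A;c[:405,360:795]=B;cv2.imwrite("pics/hv.png",c)
```

```text
tz [ 0.004 -0.023 -1.   ] q [-0.33  0.32 -0.37  1.71  0.15  1.14  0.94]
t 40.78 tcp [0.4861 0.2978 0.1333] yaw 1.6848 w 0.0159 F [ 0.4  0.4 -2.5] | turn -0.01 shift [-0.14  0.01  0.11]
```

View pics/hv.png

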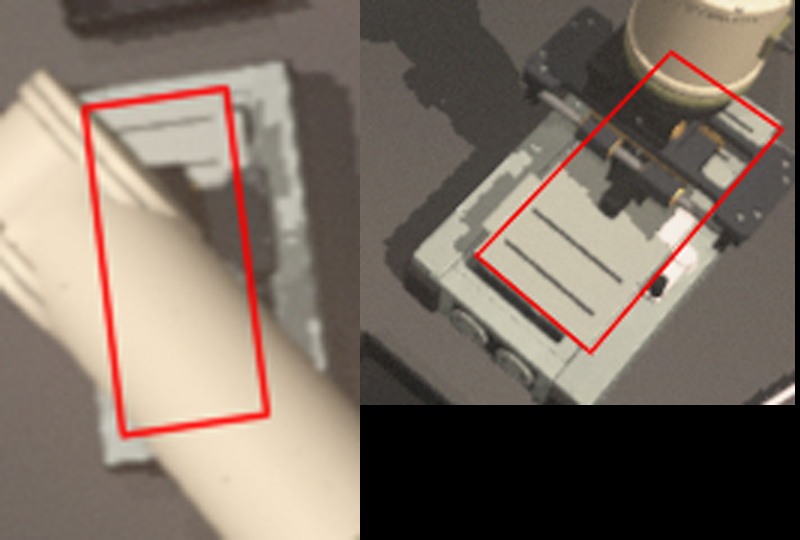

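>>> carry_out:
  rows:
    - [1,-0.14,0.01,0,0]
    - [1,0,0,0.3,0]
    - [1,0.01,0,0.4,0]
    - [1,0.01,0,0.3,0]
    - [1,0,0,0,0]

```text
time: 41.3
ee_pos: [0.488, 0.2894, 0.1008]
eef_rot: [0.667, 0.745, -0.007, 0.01]
ft_force: [0.1, -0.5, -2.2]
width: 0.0159
```

Run:
```python
from h import *
tz();go(bpt(2,14.5,90),.115+np.pi/2)
```

```text
tz [ 0.005 -0.024 -1.   ] q [-0.32  0.35 -0.36  1.75  0.16  1.08  0.93]
t 41.3 tcp [0.488  0.2894 0.1008] yaw 1.6802 w 0.0159 F [ 0.1 -0.5 -2.2] | turn -0.06 shift [ 0.13 -0.02  0.36]
```

>>> carry_out:
  rows:
    - [1,0.12,-0.01,0,-0.06]
    - [1,0,0,0,0]
    - [1,0,0,0,0]

```text
time: 41.55
ee_pos: [0.4866, 0.2926, 0.0992]
eef_rot: [0.665, 0.746, -0.008, 0.01]
ft_force: [0.4, 0.3, -2.8]
width: 0.0157
```

Run:
```python
from h import *
tz();go(bpt(2,14.5,90),.115+np.pi/2)
```

```text
tz [ 0.003 -0.025 -1.   ] q [-0.33  0.36 -0.36  1.75  0.17  1.08  0.93]
t 41.55 tcp [0.4866 0.2926 0.0992] yaw 1.6856 w 0.0157 F [ 0.4  0.3 -2.8] | turn -0.0 shift [0.02 0.01 0.31]
```

Lower in small steps to contact on the rim.

>>> carry_out:
  rows:
    - [1,0.03,0,0.15,0]
    - [1,0,0,0.12,0]
    - [1,0,0,0.1,0]
    - [1,0,0,0,0]

```text
time: 41.88
ee_pos: [0.4869, 0.2946, 0.0888]
eef_rot: [0.665, 0.747, -0.007, 0.01]
ft_force: [-0.5, -1.1, -0.4]
width: 0.0157
```

Run:
```python
from h import *
tz();go(bpt(2,14.5,87),.115+np.pi/2)
```

```text
tz [ 0.005 -0.024 -1.   ] q [-0.33  0.37 -0.36  1.76  0.17  1.06  0.92]
t 41.88 tcp [0.4869 0.2946 0.0888] yaw 1.6865 w 0.0157 F [-0.5 -1.1 -0.4] | turn 0.01 shift [-0.05 -0.01  0.06]
```

>>> carry_out:
  rows:
    - [1,-0.05,0,0.03,0]
    - [1,0,0,0,0]
    - [0.3,0,0,0,0]
    - [0.3,0,0,0,0]
    - [0.3,0,0,0,0]
    - [0.3,0,0,0,0]
    - [0.3,0,0,0,0]

```text
time: 42.47
ee_pos: [0.4882, 0.2932, 0.0887]
eef_rot: [0.665, 0.747, -0.006, 0.01]
ft_force: [0.5, -0.7, 0.6]
width: 0.0298
```

Run:
```python
from h import *
tz();go(bpt(2,6,80),.115+np.pi/2)
im2=camera("scene")
crop("scene",285,205,150,140,4,"dr",im2)
```

```text
tz [ 0.007 -0.022 -1.   ] q [-0.33  0.37 -0.36  1.76  0.17  1.05  0.93]
t 42.47 tcp [0.4882 0.2932 0.0887] yaw 1.6861 w 0.0298 F [ 0.5 -0.7  0.6] | turn 0.0 shift [-0.28 -0.04  0.29]
```

View pics/dr.png

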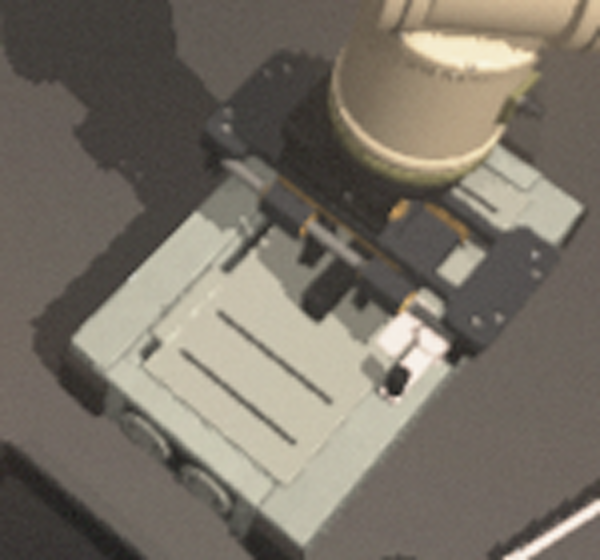

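>>> carry_out:
  rows:
    - [0.3,0,0,0.12,0]
    - [0.3,-0.1,-0.02,0,0]
    - [0.3,-0.1,0,0,0]
    - [0.3,-0.1,0,0,0]
    - [0.3,-0.08,0,0,0]
    - [0.3,0,0,0,0]

```text
time: 43.02
ee_pos: [0.4888, 0.2808, 0.0847]
eef_rot: [0.665, 0.747, -0.006, 0.01]
ft_force: [-0.9, 0.9, 0.1]
width: 0.0304
```

Run:
```python
from h import *
tz();go(bpt(2,0,84),.115+np.pi/2)
```

```text
tz [ 0.007 -0.022 -1.   ] q [-0.31  0.36 -0.36  1.78  0.17  1.04  0.95]
t 43.02 tcp [0.4888 0.2808 0.0847] yaw 1.6865 w 0.0304 F [-0.9  0.9  0.1] | turn 0.01 shift [-0.07 -0.01  0.02]
```

>>> carry_out:
  rows:
    - [0.3,-0.06,0,0,0]
    - [0.3,-0.05,0,0,0]
    - [0.3,-0.03,0,0,0]
    - [0.3,0,0,0,0]

```text
time: 43.35
ee_pos: [0.4891, 0.2769, 0.085]
eef_rot: [0.665, 0.747, -0.005, 0.009]
ft_force: [-0.0, 0.8, -1.3]
width: 0.0304
```

Run:
```python
from h import *
tz();go(bpt(2,-1,84),.115+np.pi/2)
im=camera("scene")
for z in(57,):
    P=np.array([bpt(x,y+6,z+4) for x,y in((125,54),(-125,54),(-125,-45),(125,-45))]);b=proj("scene",P)
A=im.copy();cv2.polylines(A,[(b*16+8).astype(np.int32)],True,(0,0,255),1,cv2.LINE_AA,4)
c=np.hstack([cv2.resize(i[205:345,285:435],None,fx=2.65,fy=2.65,interpolation=cv2.INTER_CUBIC) for i in(im,A)]);cv2.imwrite("pics/dr2.png",c)
```

```text
tz [ 0.007 -0.021 -1.   ] q [-0.31  0.36 -0.36  1.78  0.17  1.04  0.96]
t 43.35 tcp [0.4891 0.2769 0.085 ] yaw 1.6867 w 0.0304 F [-0.   0.8 -1.3] | turn 0.01 shift [ 0.03 -0.01  0.03]
```

View pics/dr2.png

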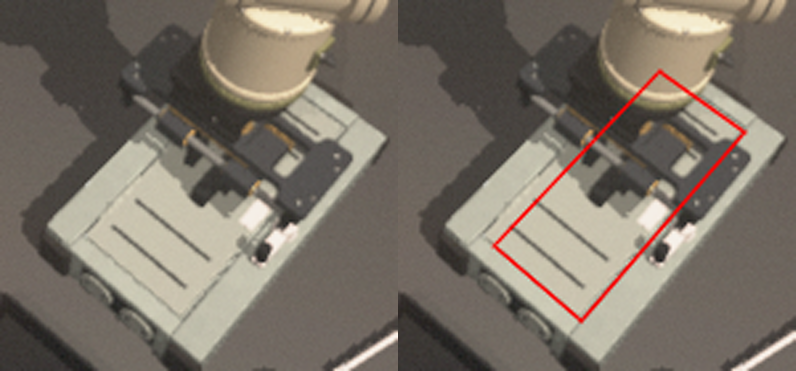

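>>> carry_out:
  rows:
    - [0.3,0.03,0,0,0]
    - [0.3,0,0,-0.4,0]
    - [0.3,0,0,-0.5,0]
    - [0.3,0.02,0,-0.4,0]
    - [1,0.1,0,0,0]
    - [1,0.12,0,0,0]
    - [1,0,0,0,0]
    - [1,0,0,0,0]
    - [1,0,0,0.3,0]
    - [1,0,0,0.3,0]
    - [1,0,0,0.1,0]
    - [1,0,0,0,0]

```text
time: 44.4
ee_pos: [0.4874, 0.2841, 0.1024]
eef_rot: [0.665, 0.747, -0.008, 0.01]
ft_force: [-0.1, -0.7, -0.1]
width: 0.0002
```

Run:
```python
from h import *
tz();go(bpt(2,7,99),.115+np.pi/2)
```

```text
tz [ 0.005 -0.025 -1.   ] q [-0.32  0.34 -0.36  1.76  0.16  1.08  0.95]
t 44.4 tcp [0.4874 0.2841 0.1024] yaw 1.6863 w 0.0002 F [-0.1 -0.7 -0.1] | turn 0.01 shift [0.05 0.02 0.11]
```

>>> carry_out:
  rows:
    - [1,0.05,0,0.05,0]
    - [1,0,0,0.06,0]
    - [1,0,0,0.06,0]
    - [1,0,0,0.1,0]
    - [1,0,0,0.1,0]

```text
time: 44.82
ee_pos: [0.487, 0.2854, 0.0993]
eef_rot: [0.665, 0.746, -0.009, 0.011]
ft_force: [-13.5, -8.8, 33.4]
width: 0.0003
```

Run:
```python
from h import *
tz();go(bpt(2,7,99),.115+np.pi/2)
```

```text
tz [ 0.005 -0.028 -1.   ] q [-0.32  0.35 -0.36  1.76  0.17  1.07  0.94]
t 44.82 tcp [0.487  0.2854 0.0993] yaw 1.6853 w 0.0003 F [-13.5  -8.8  33.4] | turn -0.01 shift [0.01 0.03 0.01]
```

>>> carry_out:
  rows:
    - [1,0,0,-0.1,0]
    - [1,0,0,-0.4,0]
    - [0,0,0,-0.5,0]
    - [0,0,0,-0.4,0]
    - [0,0.3,0.1,-0.1,0]
    - [0,0.5,0.2,0,0]
    - [0,0.5,0.2,0,0]
    - [0,0.5,0.2,0,0]
    - [0,0.4,0.2,0,0]
    - [0,0.3,0.2,0,0]
    - [0,0,0,0,0]
    - [0,0,0,0,0]

```text
time: 45.82
ee_pos: [0.513, 0.3736, 0.1483]
eef_rot: [0.666, 0.746, -0.006, 0.011]
ft_force: [-0.2, 0.2, 0.2]
width: 0.0431
```

Run:
```python
from h import *
tz();go([.516,.367,.115],.115+np.pi/2)
for n in ("scene",):
    camera(n);print([(np.round(d["xy"],1),round(d["conf"],2)) for d in pinpoint("catch_post",n)[:3]])
    print(proj(n,np.array([bpt(40*np.cos(a),78-40*np.sin(a),94.5) for a in(0,-.1,-.17,-.25)])).round(1).tolist())
    crop(n,330,220,120,110,5,"cp")
```

```text
tz [ 0.008 -0.024 -1.   ] q [-0.43  0.44 -0.38  1.52  0.19  1.22  0.85]
t 45.82 tcp [0.513  0.3736 0.1483] yaw 1.6845 w 0.0431 F [-0.2  0.2  0.2] | turn -0.02 shift [-0.23  0.08  1.11]
[(array([385.6, 298.7]), 0.58), (array([366.4, 274.3]), 0.33)]
[[384.7, 298.9], [386.2, 300.0], [387.3, 300.7], [388.6, 301.4]]
```

View pics/cp.png

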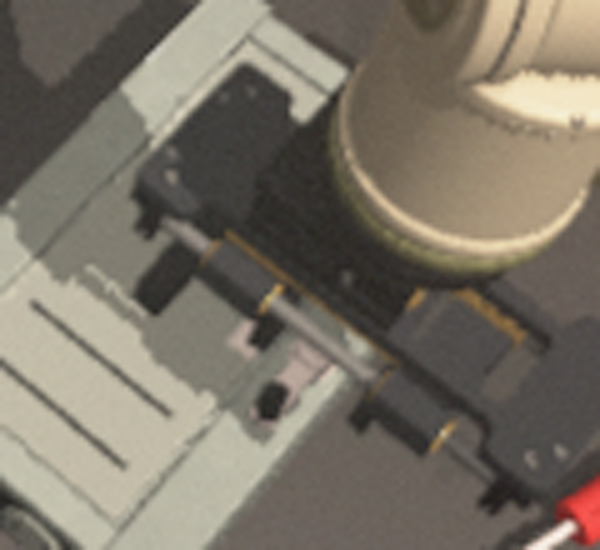

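>>> carry_out:
  rows:
    - [0,-0.2,0.08,0,0]
    - [0,-0.18,0.04,0,0]
    - [0,0,0,0.4,0]
    - [0,0,0,0,0]

```text
time: 46.3
ee_pos: [0.5192, 0.3576, 0.1367]
eef_rot: [0.667, 0.745, -0.006, 0.012]
ft_force: [-0.7, -0.2, -0.9]
width: 0.0435
```

Run:
```python
from h import *
tz();go([.517,.362,.09],.115+np.pi/2)
```

```text
tz [ 0.01  -0.026 -1.   ] q [-0.41  0.44 -0.37  1.55  0.2   1.19  0.86]
t 46.3 tcp [0.5192 0.3576 0.1367] yaw 1.6808 w 0.0435 F [-0.7 -0.2 -0.9] | turn -0.06 shift [ 0.15 -0.06  1.56]
```

>>> carry_out:
  rows:
    - [0,0.15,-0.06,0,0]
    - [0,0.02,0,0.5,0]
    - [0,0.02,0,0.5,0]
    - [0,0.01,0,0.4,0]
    - [0,0,0,0.1,0]
    - [1,0,0,0,0]
    - [1,0,0,0,0]
    - [1,0,0,0,0]
    - [1,0,0,0,0]
    - [1,0,0,0,0]
  force: 12

```text
time: 47.13
ee_pos: [0.5169, 0.3636, 0.091]
eef_rot: [0.667, 0.745, -0.005, 0.012]
ft_force: [0.0, -0.1, -0.7]
width: 0.0178
```

Run:
```python
from h import *
tz()
for a in(.3,.6,.9,1.2,1.5):go(bpt(40*np.cos(a),78-40*np.sin(a),90))
```

```text
tz [ 0.011 -0.024 -1.   ] q [-0.42  0.49 -0.36  1.58  0.22  1.11  0.84]
t 47.13 tcp [0.5169 0.3636 0.091 ] yaw 1.6798 w 0.0178 F [ 0.  -0.1 -0.7] | turn -0.0 shift [-0.5  -0.05  0.03]
t 47.13 tcp [0.5169 0.3636 0.091 ] yaw 1.6798 w 0.0178 F [ 0.  -0.1 -0.7] | turn -0.0 shift [-0.86 -0.22  0.03]
t 47.13 tcp [0.5169 0.3636 0.091 ] yaw 1.6798 w 0.0178 F [ 0.  -0.1 -0.7] | turn -0.0 shift [-1.15 -0.49  0.03]
t 47.13 tcp [0.5169 0.3636 0.091 ] yaw 1.6798 w 0.0178 F [ 0.  -0.1 -0.7] | turn -0.0 shift [-1.35 -0.84  0.03]
t 47.13 tcp [0.5169 0.3636 0.091 ] yaw 1.6798 w 0.0178 F [ 0.  -0.1 -0.7] | turn -0.0 shift [-1.44 -1.23  0.03]
```

>>> carry_out:
  rows:
    - [1,0,0,0,0]
    - [1,0,0,0,0]
    - [1,-0.2,0,0,0]
    - [1,-0.25,-0.04,0,0]
    - [1,-0.2,-0.07,0,0]
    - [1,-0.2,-0.1,0,0]
    - [1,0,0,0,0]
  force: 15

```text
time: 47.72
ee_pos: [0.5148, 0.3412, 0.0919]
eef_rot: [0.667, 0.745, 0.0, 0.011]
ft_force: [0.3, 0.4, -3.1]
width: 0.0115
```

Run:
```python
from h import *
tz()
for a in(.6,.9,1.2,1.57):go(bpt(40*np.cos(a),78-40*np.sin(a),90))
```

```text
tz [ 0.017 -0.014 -1.   ] q [-0.38  0.45 -0.37  1.63  0.2   1.09  0.87]
t 47.72 tcp [0.5148 0.3412 0.0919] yaw 1.6816 w 0.0115 F [ 0.3  0.4 -3.1] | turn -0.0 shift [-0.12 -0.07  0.06]
t 47.72 tcp [0.5148 0.3412 0.0919] yaw 1.6816 w 0.0115 F [ 0.3  0.4 -3.1] | turn -0.0 shift [-0.42 -0.34  0.06]
t 47.72 tcp [0.5148 0.3412 0.0919] yaw 1.6816 w 0.0115 F [ 0.3  0.4 -3.1] | turn -0.0 shift [-0.61 -0.69  0.06]
t 47.72 tcp [0.5148 0.3412 0.0919] yaw 1.6816 w 0.0115 F [ 0.3  0.4 -3.1] | turn -0.0 shift [-0.71 -1.17  0.06]
```

Post is held and following (~0.5 rad). Continue the arc.

>>> carry_out:
  rows:
    - [1,-0.14,-0.08,0,0]
    - [1,-0.18,-0.15,0,0]
    - [1,-0.13,-0.16,0,0]
    - [1,-0.12,-0.2,0,0]
    - [1,-0.08,-0.22,0,0]
    - [1,0,0,0,0]

```text
time: 48.22
ee_pos: [0.495, 0.3214, 0.0924]
eef_rot: [0.667, 0.745, 0.005, 0.011]
ft_force: [-0.9, 1.9, -4.8]
width: 0.0116
```

Run:
```python
from h import *
tz()
for a in(.9,1.2,1.4,1.57):go(bpt(40*np.cos(a),78-40*np.sin(a),90))
```

```text
tz [ 0.023 -0.006 -1.   ] q [-0.36  0.39 -0.37  1.72  0.19  1.05  0.89]
t 48.22 tcp [0.495  0.3214 0.0924] yaw 1.6816 w 0.0116 F [-0.9  1.9 -4.8] | turn -0.0 shift [0.17 0.39 0.08]
t 48.22 tcp [0.495  0.3214 0.0924] yaw 1.6816 w 0.0116 F [-0.9  1.9 -4.8] | turn -0.0 shift [-0.03  0.04  0.08]
t 48.22 tcp [0.495  0.3214 0.0924] yaw 1.6816 w 0.0116 F [-0.9  1.9 -4.8] | turn -0.0 shift [-0.1  -0.21  0.08]
t 48.22 tcp [0.495  0.3214 0.0924] yaw 1.6816 w 0.0116 F [-0.9  1.9 -4.8] | turn -0.0 shift [-0.13 -0.44  0.08]
```

>>> carry_out:
  rows:
    - [1,-0.07,-0.16,0,0]
    - [1,-0.04,-0.16,0,0]
    - [1,-0.02,-0.14,0,0]
    - [1,0,-0.08,0,0]
    - [1,0,0,0,0]

```text
time: 48.63
ee_pos: [0.4808, 0.3173, 0.0925]
eef_rot: [0.667, 0.745, 0.008, 0.011]
ft_force: [1.9, 1.3, -5.1]
width: 0.0113
```

Run:
```python
from h import *
tz()
for a in(1.4,1.57):go(bpt(40*np.cos(a),78-40*np.sin(a),90))
```

```text
tz [ 0.027 -0.003 -1.   ] q [-0.35  0.36 -0.38  1.76  0.18  1.03  0.88]
t 48.63 tcp [0.4808 0.3173 0.0925] yaw 1.6816 w 0.0113 F [ 1.9  1.3 -5.1] | turn -0.0 shift [-0.02  0.27  0.08]
t 48.63 tcp [0.4808 0.3173 0.0925] yaw 1.6816 w 0.0113 F [ 1.9  1.3 -5.1] | turn -0.0 shift [-0.04  0.05  0.08]
```

>>> carry_out:
  rows:
    - [0.2,0,0,0,0]
    - [0.2,0,0,0,0]
    - [0.2,0,0,0,0]
    - [0.2,0,0,0,0]
    - [0.2,0,0,-0.3,0]
    - [0.2,0,0,-0.6,0]
    - [0.2,0,0,-0.8,0]
    - [0.2,0,0,-0.8,0]
    - [0.2,-0.4,-0.2,-0.6,0]
    - [0.2,-0.8,-0.3,-0.3,0]
    - [0.2,-0.8,-0.3,0,0]
    - [0.2,-0.8,-0.3,0,0]
    - [0.2,-0.8,-0.3,0,0]
    - [0.2,-0.8,-0.3,0,0]
    - [0.2,-0.8,-0.3,0,0]
    - [0.2,-0.8,-0.3,0,0]
    - [0.2,-0.8,-0.3,0,0]
    - [0.2,-0.8,-0.2,0,0]
    - [0.2,-0.4,0,0,0]
    - [0.2,0,0,0,0]

```text
time: 50.3
ee_pos: [0.4177, 0.062, 0.2119]
eef_rot: [0.664, 0.747, 0.012, 0.012]
ft_force: [-0.1, 0.6, 0.3]
width: 0.0347
```

Run:
```python
from h import *
go(bpt(0,0,200))
im=camera("top");im2=camera("scene")
for n in("top","scene"):
    print(n,[(np.round(d["xy"],1),round(d["conf"],2)) for d in pinpoint("catch_post",n)[:2]],proj(n,np.array([bpt(40*np.cos(a),78-40*np.sin(a),94.5) for a in(1.3,1.57)])).round(1).tolist())
    print([(np.round(d["xy"],1),round(d["conf"],2)) for d in pinpoint("cover",n)[:2]],proj(n,bpt(0,6,57)).round(1).tolist())
A=cv2.resize(im[170:280,150:230],None,fx=4.9,fy=4.9,interpolation=cv2.INTER_CUBIC);B=cv2.resize(im2[205:345,295:435],None,fx=2.9,fy=2.9,interpolation=cv2.INTER_CUBIC)
c=np.zeros((540,800,3),np.uint8);c[:A.shape[0],:A.shape[1]]=A;c[:B.shape[0],392:392+B.shape[1]]=B[:, :408];cv2.imwrite("pics/end.png",c)
```

```text
t 50.3 tcp [0.4177 0.062  0.2119] yaw 1.6878 w 0.0347 F [-0.1  0.6  0.3] | turn -0.0 shift [6.9  3.12 0.4 ]
top [(array([178.4, 219.6]), 0.44)] [[177.4, 220.1], [178.2, 223.1]]
[(array([188.8, 220.4]), 0.97)] [[189.3, 222.9]]
scene [(array([380.8, 273.9]), 0.73)] [[378.5, 279.5], [380.7, 276.0]]
[] [[367.3, 274.3]]
```

View pics/end.png

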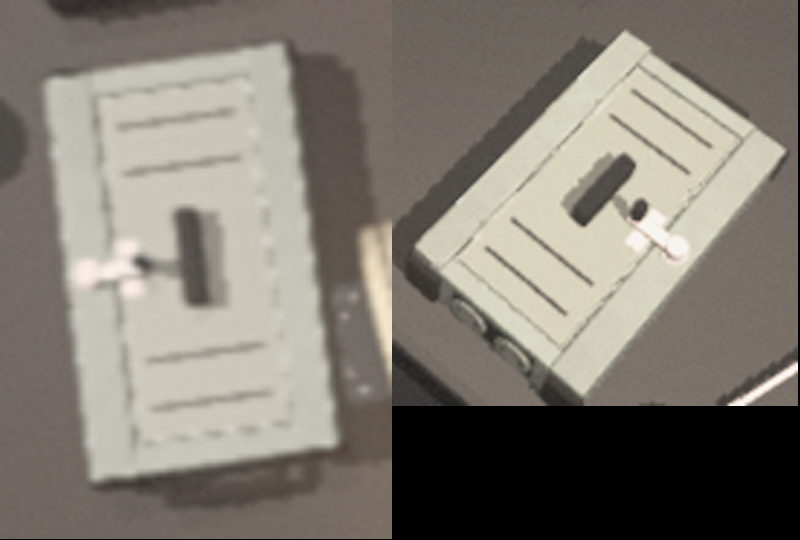

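```bash
python3 -c "
from bench import *
print(close_job())"
```

```text
the job is handed in; nothing more can be done
None
```

The job is handed in at about 50 s of robot time, with no verdict reported. Only two packs were on the charger. I slid each one out and stood them in the middle and -x nests. The cover went in with its tongues under the lip, and the catch is turned square across its edge.

**Cover:** I set its +y edge on the rim and released it so the tongue side tipped down under the lip. I then pushed it home. Pressing on the grip rib met resistance with the fingertips at 85 mm, the height expected for a seated cover. The last pictures show it flat in the recess.

**Catch:** it was not clear at the start (about 0.7 rad), so I swung it out first. In the last picture I read it at about 1.5 rad. The network's top-view point was about 3 px off and fits roughly 1.3 rad or slightly less. Its scene-view point and my own reading of the picture both fit about 1.5.

**Packs:** I checked the middle one in a picture after release. The second was mostly hidden by the arm in the one picture taken before the cover went on. The cover seating fully, with about 3.5 mm over an upright pack, suggests both are down.

**Tool tilt:** the tool slowly tilted during the long moves, by up to about 0.1 rad. I corrected this before handling the cover by pushing against the arm's outer and inner reach limits. I did not use a final picture to check that every bystander stayed in place. No contact with any was felt.

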